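Load the parts baskets on the watch-bench drip carousel

ROBOT

A 6-joint arm with a two-finger parallel gripper is mounted at the origin on the work surface. World frame = base frame: x ahead of the robot, y to its left, z up, the work surface at z = 0. Lengths are in m, angles in degrees, forces in N, time in s.
With the tool pointing down it reaches from about 0.35 to 0.875 m from the base axis. Payload 4.2 kg.
Tool frame: the origin (TCP) lies on the centre line of the jaws, within the pads' length; the fingertips stand 8 mm ahead of it and the grasp point (between the pads) lies 11 mm behind it; z points along the fingers, y is the direction in which the jaws open and shut (so a half turn about z gives the same grasp; the last joint's range is limited). The gripper opens to 87 mm and grips with 3 to 60 N. Pads are 19 mm wide; open, the fingers measure 117 mm over their backs; the gripper's body (75 mm by 190 mm) begins 51 mm behind the grasp point.
Start: joints at [79.16, 22.042, 0.453, 0, -68.411, -14.817], TCP at [0.271, 0.563, 0.231] pointing down, gripper open.
Joint ranges: [-179.83, 179.83], [-69.29, 118.12], [-61.27, 80.66], [-181.25, 117.63], [-171.15, -9.14], [-177.46, 177.46]. Speed limits (degrees/s): [159.86, 159.86, 180, 180, 180, 180].

INTERFACE

Orientations are given as a 3x3 rotation matrix whose columns are the frame's x, y, z axes.
In Python, from station import sense, capture, finish_job, recognise gives the robot as it stands.
- The arm moves only by the tool apply_moves, never from a script. Its argument "plan" is a list that holds one entry, the list of rows, each a list of 7 numbers: the opening in per cent of the stroke, from 0 (shut) to 100 (fully open), then the shift along the world's x, y, z in units of 25 mm (1.0 is 25 mm), then the turn, a rotation vector about the world's x, y, z in rad. A call has 1 to 12 rows; each row shifts and turns the pose as measured when the row begins; what a row does not reach is not made up. A row lasts 1/12 s, in which the tool goes at most 41.7 mm and 7.16 degrees, less where a joint would pass 70% of its speed; a pose out of reach is approached as far as the arm can. A call is refused whole if a number of a shift passes 1 or a number of a turn 0.125, either way. A call with a gripper value outside its range is refused whole. The fingers move at their own pace and stop on an object; the grip force is fixed at half the most. Time passes only in rows, so rows that do not move let the fingers close. It gives the time, the measured TCP pose, the force and the opening at its end, in the units of the state.
- sense(): the state, without advancing time (a new reading comes with each control period).
- capture(name): name is "side" or "top"; returns a dict with "pixels" (400x640x3 uint8, red, green, blue), "depth" (400x640 float32, m along the optical axis (not along the pixel's ray), 0 where there is no reading), "mtx" (3x3 intrinsics, pixels), "R" (3x3) and "t" (3): a world point X has camera coordinates R X + t. Camera axes: x right, y down, z forward; pixel columns grow to the right and rows downward; lengths in m; the calibration is good to about 2 mm. A picture is of the moment at which its call begins.
- finish_job(): hands the job in, once; it reports no verdict.
Trained networks look in a picture, given as the dict that the camera call returned (one of the last four; its "shot" number tells which), for a name from the list of things; names that differ only in an ending like _2 or _b are one class to them, and where a whole thing is asked for, a point or a joint stands for the part that bears it (a point fixed in the world has none). Each returns a list of dicts, best first, with "score" (0 to 1); they miss things now and then, are a little off and sometimes report something else, mostly with a low value. They report only what shows in the picture. A call takes as long as a camera call. They do not tell look-alikes from the thing itself.
- recognise(label, picture): "at" ([x, y, z] in m, in the coordinates of the camera as it stood for that picture, good to about 4 mm: the middle of the surface that is visible of it).
The state is a dict: "time_s": time; "joints": joint angles; "joint_velocities": joint speeds; "effort": joint torques, N m; "tcp_pos": TCP position; "ee_rot": TCP orientation; "wrist_force": force on the tool from outside, world axes, zero at the start; "moment": the same for the moment, N m; "gripper_width": opening from 0.0 (shut) to 1.0 (fully open).
Only numpy, scipy, OpenCV 4.12 (cv2) and the standard library are available. Lean on these libraries where they do the work, as an engineer would, in place of code of your own. Each camera call takes 0.05 s, during which the arm holds its last target.

TASK

First turn the carousel by pushing its posts until the side with the gaps faces front, its rim mark in line with the foot's pointer. Then hang every parts basket standing on the bench by its hook on that side's rail, each lowered upright into a gap of its own between the hanging tins without knocking any tin off, and slide the drip tray flat onto its outlined place on the deck beneath the row, handle outwards. Do not tip a basket, leave the other things on the bench where they are, and leave the carousel facing front.

Things in the scene. Friction and masses are not known exactly. Their poses are not given: they have to be found in the camera images.
- foot: fixed dark steel foot of the carousel; origin on the bench at the upright turning axis. Its flat pointer tongue (22 wide, 5 high) sticks out of its -x side from under the deck, to 226 mm from the axis, roughly towards the robot: that direction is the front.
- pointer (a point): point on the pointer line 140 mm from the axis, 6 mm above the bench; the rim mark stands above it when the carousel faces front
- carousel: turning part; stays where left, turns over a full turn either way, 1 to 2 N at a post. Origin on the axis 6 mm above bench, z up, -x side = side with the gaps. Steel deck radius 180, top at z 14. Rail (dia. 10) along y at x = -60, z = 154 (centre), y -145 to 145; below it a back plate (face at x = -67, z 52 to 112) for hung things to lean on. The +x side is full: three wide fixed tins.
- rim_mark (a point): black mark on the deck near its rim (to the rim; point at carousel x = -140, y = 0), in the middle of the side with the gaps. The carousel has four upright steel posts (dia. 12) at carousel x = +-60, y = +-145, tops at z 214, standing 50 above the tins: push one sideways to turn it.
- tray_spot (a point): centre of the rectangle (84 x 194) outlined on the deck beneath the hanging row (carousel x = -105, y = 0, z = 14). A stop ledge 16 high across the deck at x = -59, under the back plate, keeps the tray from going in too far.
- tray_mid (a point): white drip tray, 80 (x) x 190 (y), rim 12 high, 0.18 kg; the origin is the centre of its underside. Its x axis points away from its handle; in place it is parallel to the carousel's x axis with the handle outwards.
- tray_handle (a point): middle of the grip on the tray's upright handle, 40 above the tray's underside and 85 from the tray's centre on its -x side. The handle is a post 16 (x) x 24 (y), 65 tall, joined to the tray by a flat arm 8 high.
- tin0_top (a point): hanging neighbour: closed steel tin 44 (x) x 26 (y) x 50 tall, on a loose flat hook over the rail; four hang in a row with three gaps of about 54 between them. The point is the middle of the hook's top, 105 above the tin's underside, 170 above the bench when hung. y runs along the rail.
- tin1_top (a point): hanging neighbour: closed steel tin 44 (x) x 26 (y) x 50 tall, on a loose flat hook over the rail; four hang in a row with three gaps of about 54 between them. The point is the middle of the hook's top, 105 above the tin's underside, 170 above the bench when hung. y runs along the rail.
- tin2_top (a point): hanging neighbour: closed steel tin 44 (x) x 26 (y) x 50 tall, on a loose flat hook over the rail; four hang in a row with three gaps of about 54 between them. The point is the middle of the hook's top, 105 above the tin's underside, 170 above the bench when hung. y runs along the rail.
- tin3_top (a point): hanging neighbour: closed steel tin 44 (x) x 26 (y) x 50 tall, on a loose flat hook over the rail; four hang in a row with three gaps of about 54 between them. The point is the middle of the hook's top, 105 above the tin's underside, 170 above the bench when hung. y runs along the rail.
- basket0_tab (a point): open steel basket on the bench (may be absent), 44 (x) x 38 (y) x 50, 150 tall in all, 0.16 kg. Point: centre of its black grip tab, 12 (x) x 24 (y) x 45 tall, over its middle, 127.5 above its underside. Hook on its +x side, 30 wide: slot 16 wide centred at x = 30, open below, its top 100 and lip end 82 above the underside. Hung: axes parallel to the carousel's, point at carousel x = -90, z = 186 (+-3), back wall on the plate.
- basket1_tab (a point): open steel basket on the bench (may be absent), 44 (x) x 38 (y) x 50, 150 tall in all, 0.16 kg. Point: centre of its black grip tab, 12 (x) x 24 (y) x 45 tall, over its middle, 127.5 above its underside. Hook on its +x side, 30 wide: slot 16 wide centred at x = 30, open below, its top 100 and lip end 82 above the underside. Hung: axes parallel to the carousel's, point at carousel x = -90, z = 186 (+-3), back wall on the plate.
- basket2_tab (a point): open steel basket on the bench (may be absent), 44 (x) x 38 (y) x 50, 150 tall in all, 0.16 kg. Point: centre of its black grip tab, 12 (x) x 24 (y) x 45 tall, over its middle, 127.5 above its underside. Hook on its +x side, 30 wide: slot 16 wide centred at x = 30, open below, its top 100 and lip end 82 above the underside. Hung: axes parallel to the carousel's, point at carousel x = -90, z = 186 (+-3), back wall on the plate.
- blower: bystander: dark rubber dust blower standing on its base, diameter 66, 120 tall; origin under its centre
- die0: bystander: white nylon press die, diameter 48, 22 high; origin under its centre
- die1: bystander: white nylon press die, diameter 64, 26 high; origin under its centre
- jar: bystander: amber glass jar, diameter 56, 70 tall; origin under its centre
- mallet: bystander: small mallet lying down, 200 long
Not all that is in view belongs to the job. What is shaped like the part that bears basket1_tab but purple is not meant.

How it is judged (in metres and radians):
On the way, in this order (a step that is already met when the one before it is completed fails the run):
1. the side of the carousel with the gaps faces front (rim mark within 18 mm of the pointer, seen from above) (horizontal distance between rim_mark and pointer below 0.018 m), for 0.3 s.
2. every basket present hangs in a gap on the rail (x of basket0_tab in the frame of carousel between -0.106 and -0.074 m and y of basket0_tab in the frame of carousel between -0.11 and 0.11 m and z of basket0_tab in the frame of carousel between 0.174 and 0.197 m and angle between each of basket0_tab, basket1_tab, basket2_tab's own z axis and vertical below 0.2 rad and angle between the x axis of each of basket0_tab, basket1_tab, basket2_tab and the x axis of carousel, either way round below 0.3 rad and x of basket1_tab in the frame of carousel between -0.106 and -0.074 m and y of basket1_tab in the frame of carousel between -0.11 and 0.11 m and z of basket1_tab in the frame of carousel between 0.174 and 0.197 m and x of basket2_tab in the frame of carousel between -0.106 and -0.074 m and y of basket2_tab in the frame of carousel between -0.11 and 0.11 m and z of basket2_tab in the frame of carousel between 0.174 and 0.197 m), for 0.3 s.
At the end, for the whole second after the job is handed in: Rim mark within 18 mm of the pointer; every basket present hangs upright (within 0.2 rad) by its hook on the rail between the tins; all four tins still hang; the tray lies flat on the deck, its centre within 20 mm of the outlined rectangle's and square to it within 0.17 rad, handle outwards (all of step 2 and horizontal distance between rim_mark and pointer below 0.018 m and horizontal distance between tray_mid and tray_spot below 0.02 m and angle between the x axis of tray_mid and the x axis of carousel, either way round below 0.17 rad and z of tray_mid in the frame of carousel between 0.008 and 0.022 m and angle between tray_mid's own z axis and vertical below 0.08 rad and height (world z) of each of tin0_top, tin1_top, tin2_top, tin3_top above 0.155 m and x of tray_handle in the frame of carousel below -0.15 m); the robot touches nothing.
It fails at once if a hanging tin is knocked off the rail (height (world z) of any of tin0_top, tin1_top, tin2_top, tin3_top below 0.145 m).
It fails at once if a basket is tipped over (more than 0.7 rad) (angle between any of basket0_tab, basket1_tab, basket2_tab's own z axis and vertical above 0.7 rad).
It fails at once if a bystander is moved more than 40 mm (distance of any of blower, die0, die1, jar, mallet from where it was at the start of the episode above 0.04 m).
Of basket0, basket1, basket2 only 2 to 3 are there at a start; the rules pass over those that are not, and their reading is None.
At some moment in a run one of tray may be knocked a few centimetres aside while the robot is not near it.
It also fails if it takes over 210 s, if anything falls off the work surface, if the arm or the gripper's body presses on something with over 40 N, if the wrist force passes 120 N, or if a joint passes its speed limit or range.

## Working session

There is one attempt and no reset: what is moved stays moved. The work goes in short steps, Python scripts to look and compute and a tool call to move; the robot and the scene stay as the last step left them, time stands still between calls to the robot, and variables do not carry over. Pictures are saved under pics/ and viewed, and the job is handed in when it is done.

Besides the shell and the picture viewer there is one more tool, called after "Call:" as a command line: name --argument value ..., lists and objects as JSON in quotes. apply_moves: Moves the arm, as the interface text tells. Its arguments: {"type":"object","properties":{"plan":{"type":"array","items":{"type":"array","items":{"type":"array","items":{"type":"number"}}}}},"required":["plan"]}

```bash
ls; mkdir -p pics; cat > h.py <<'E'
import numpy as np, cv2
from station import sense, capture, finish_job, recognise
def w(p,c): return np.array(c["R"]).T@(np.array(p)-np.array(c["t"]))
def save(c,n,s=1.25):
    im=cv2.cvtColor(c["pixels"],cv2.COLOR_RGB2BGR)
    cv2.imwrite("pics/"+n,cv2.resize(im,None,fx=s,fy=s))
def px(c,u,v):
    d=c["depth"][int(v),int(u)]; K=np.array(c["mtx"])
    return w([(u-K[0,2])*d/K[0,0],(v-K[1,2])*d/K[1,1],d],c)
def cloud(c):
    K=np.array(c["mtx"]);d=c["depth"];v,u=np.mgrid[:400,:640]
    P=np.stack([(u-K[0,2])*d/K[0,0],(v-K[1,2])*d/K[1,1],d],-1)
    return (P-np.array(c["t"]))@np.array(c["R"])
def proj(c,X):
    p=np.array(c["R"])@np.array(X)+np.array(c["t"]);q=np.array(c["mtx"])@p;return q[:2]/q[2]
E
python3 - <<'E'
from h import *
for n in ["top","side"]:
    c=capture(n); save(c,n+"0.png")
    print(n, w([0,0,0],c).round(3), np.array(c["R"])[2].round(3))
    for l in ["foot","carousel","rim_mark","pointer","tray_mid","tray_handle","tray_spot","tin0_top","basket0_tab","basket1_tab","blower","die0","die1","jar","mallet"]:
        try:print(l,[(round(r["score"],2),w(r["at"],c).round(3).tolist()) for r in recognise(l,c)][:6])
        except Exception as e: print(l,e)
print(sense())
E
```

```text
pics
top [0.315 0.036 1.583] [ 0.123 -0.002 -0.992]
foot [(0.43, [0.415, 0.146, 0.004])]
carousel [(0.62, [0.604, 0.122, 0.015]), (0.48, [0.501, -0.329, 0.105])]
rim_mark [(0.88, [0.6, 0.122, 0.021]), (0.46, [0.605, 0.025, 0.113])]
pointer [(0.64, [0.412, 0.144, 0.006])]
tray_mid [(0.62, [0.598, 0.122, 0.023]), (0.59, [0.423, 0.401, 0.005])]
tray_handle [(0.7, [0.427, 0.398, 0.005]), (0.49, [0.68, 0.052, 0.116])]
tray_spot [(0.64, [0.6, 0.125, 0.021])]
tin0_top [(0.67, [0.753, 0.084, 0.113]), (0.66, [0.584, -0.236, 0.098]), (0.46, [0.445, -0.196, 0.108])]
basket0_tab [(0.62, [0.443, -0.193, 0.104]), (0.32, [0.531, -0.015, 0.119])]
basket1_tab [(0.7, [0.181, -0.356, 0.108]), (0.57, [0.585, -0.236, 0.102])]
blower [(0.93, [0.698, -0.369, 0.058]), (0.45, [0.422, 0.401, 0.007])]
die0 [(0.8, [0.395, -0.32, 0.025]), (0.76, [0.509, -0.268, 0.022])]
die1 [(0.8, [0.395, -0.32, 0.025]), (0.76, [0.509, -0.268, 0.022])]
jar [(0.86, [0.613, 0.396, 0.07]), (0.22, [0.424, 0.401, 0.006])]
mallet [(0.72, [0.302, -0.352, 0.025])]
side [-0.103 -0.672  0.679] [ 0.533  0.654 -0.537]
foot [(0.62, [0.415, 
[... 1080 characters left out ...]
1090e-04,
       -6.84112335e+01, -1.48171868e+01]), 'joint_velocities': array([ 0.06054879,  0.07012611, -0.09520799,  0.04393245, -0.03704777,
       -0.03213152]), 'effort': array([-7.23984908e-05, -3.90470481e+01,  1.87618053e+01,  4.22431827e+00,
        1.53725274e-02, -3.05788308e-05]), 'tcp_pos': array([0.27058053, 0.56336838, 0.23055607]), 'ee_rot': array([[ 9.01403221e-01, -4.32980639e-01,  8.84730057e-06],
       [-4.32980639e-01, -9.01403221e-01, -7.26676851e-08],
       [ 8.00644892e-06, -3.76520697e-06, -1.00000000e+00]]), 'wrist_force': array([-0.2073244 ,  0.65304403,  0.72320813]), 'moment': array([-0.0425707 , -0.01679034, -0.0034166 ]), 'gripper_width': 0.9983054447202986}
```

View pics/top0.png

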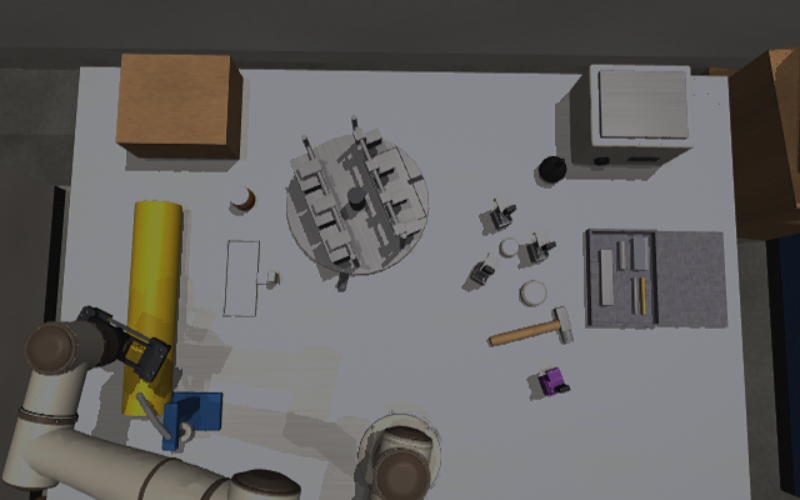

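View pics/side0.png

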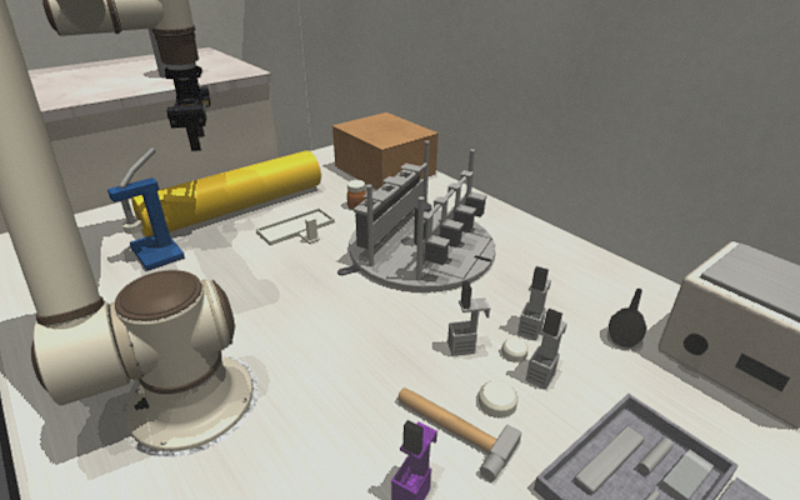

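```bash
python3 - <<'E'
from h import *
c=capture("top")
np.savez("top.npz",**{k:np.array(c[k]) for k in ["pixels","depth","mtx","R","t"]})
im=cv2.cvtColor(c["pixels"],cv2.COLOR_RGB2BGR)
def crop(x0,x1,y0,y1,n,s):
    cv2.imwrite("pics/"+n,cv2.resize(im[y0:y1,x0:x1],None,fx=s,fy=s,interpolation=cv2.INTER_CUBIC))
crop(220,350,80,240,"car.png",3.7)
crop(360,460,120,270,"bas.png",4)
crop(160,240,180,270,"tray.png",5)
P=cloud(c)
# carousel top features
xyz=P.reshape(-1,3)
d=np.hypot(xyz[:,0]-0.61,xyz[:,1]-0.12)
m=(d<0.24)&(xyz[:,2]>0.19)
print(xyz[m].round(3)[:60])
E
```

```text
[[0.778 0.121 0.214]
 [0.777 0.118 0.218]
 [0.775 0.115 0.223]
 [0.776 0.112 0.22 ]
 [0.773 0.12  0.22 ]
 [0.772 0.117 0.224]
 [0.773 0.115 0.221]
 [0.774 0.112 0.218]
 [0.77  0.12  0.221]
 [0.771 0.118 0.219]
 [0.77  0.115 0.222]
 [0.771 0.112 0.219]
 [0.768 0.12  0.219]
 [0.768 0.118 0.217]
 [0.768 0.115 0.219]
 [0.767 0.112 0.22 ]
 [0.768 0.121 0.211]
 [0.765 0.118 0.219]
 [0.767 0.115 0.212]
 [0.768 0.113 0.209]
 [0.772 0.11  0.197]
 [0.768 0.121 0.2  ]
 [0.766 0.118 0.206]
 [0.766 0.115 0.205]
 [0.766 0.113 0.208]
 [0.771 0.111 0.191]
 [0.765 0.119 0.2  ]
 [0.765 0.116 0.2  ]
 [0.768 0.113 0.192]
 [0.765 0.116 0.192]
 [0.728 0.231 0.221]
 [0.729 0.228 0.219]
 [0.728 0.225 0.222]
 [0.73  0.223 0.215]
 [0.725 0.231 0.22 ]
 [0.725 0.228 0.221]
 [0.725 0.225 0.221]
 [0.727 0.223 0.217]
 [0.722 0.23  0.223]
 [0.723 0.228 0.218]
 [0.723 0.225 0.22 ]
 [0.722 0.222 0.222]
 [0.725 0.221 0.212]
 [0.72  0.231 0.218]
 [0.72  0.228 0.22 ]
 [0.72  0.225 0.219]
 [0.72  0.222 0.221]
 [0.723 0.221 0.211]
 [0.718 0.228 0.215]
 [0.717 0.225 0.218]
 [0.718 0.222 0.217]
 [0.721 0.221 0.208]
 [0.719 0.23  0.203]
 [0.718 0.227 0.205]
 [0.719 0.224 0.204]
 [0.72  0.222 0.201]
 [0.722 0.22  0.195]
 [0.719 0.225 0.194]
 [0.719 0.223 0.192]
 [0.51  0.003 0.221]]
```

View pics/car.png

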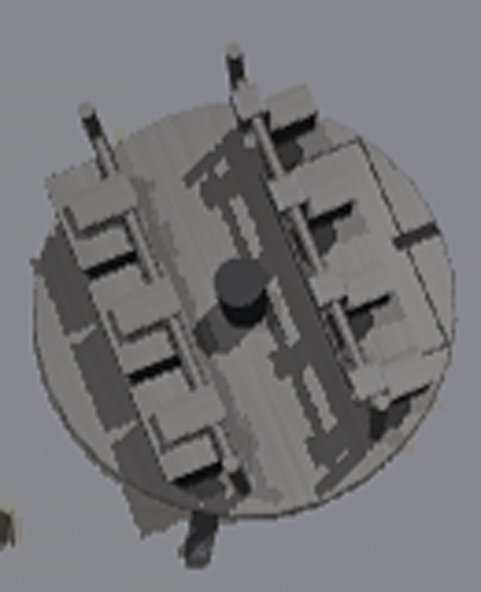

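View pics/bas.png

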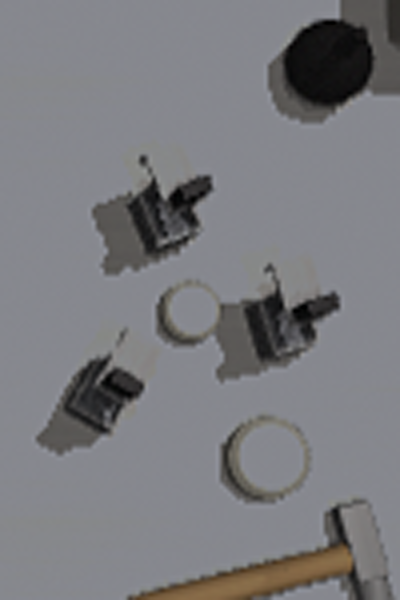

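View pics/tray.png

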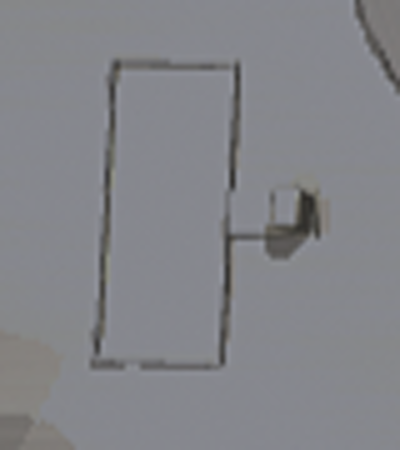

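```bash
cat >> h.py <<'E'
def clusters(xyz,r=0.012,minn=5):
    from scipy.cluster.hierarchy import fcluster,linkage
    if len(xyz)<2: return []
    l=fcluster(linkage(xyz[:,:2],'single'),r,'distance')
    return [xyz[l==i] for i in np.unique(l) if (l==i).sum()>=minn]
E
python3 - <<'E'
from h import *
c=dict(np.load("top.npz"))
P=cloud(c); xyz=P.reshape(-1,3)
d=np.hypot(xyz[:,0]-0.61,xyz[:,1]-0.12)
m=(d<0.24)&(xyz[:,2]>0.211)
cl=clusters(xyz[m])
for k in cl: print("post",len(k),k.mean(0).round(4), k[:,2].max().round(3))
print("mark",px(c,332,144), px(c,331,143))
# pointer: points off deck
m=(d>0.185)&(d<0.25)&(xyz[:,2]>0.002)&(xyz[:,2]<0.02)&(xyz[:,0]<0.46)
print("ptr",m.sum(),xyz[m].round(3)[:40])
# hub
m=(d<0.06)&(xyz[:,2]>0.03)
for k in clusters(xyz[m]): print("hub",len(k),k.mean(0).round(4),k[:,2].max(),k[:,2].min())
# table height/offset
m=(xyz[:,2]<0.01)&(abs(xyz[:,0]-0.45)<0.05)&(abs(xyz[:,1]-0)<0.05);print("table z",np.median(xyz[m][:,2]))
# deck rim fit
m=(d>0.06)&(d<0.2)&(xyz[:,2]>0.012)&(xyz[:,2]<0.03);q=xyz[m]
print("deck z",np.median(q[:,2]), q[:,:2].min(0),q[:,:2].max(0))
# baskets
for n,(x,y) in {"A":(.443,-.193),"B":(.585,-.236),"C":(.501,-.329)}.items():
    m=(np.hypot(xyz[:,0]-x,xyz[:,1]-y)<0.06)
    q=xyz[m]; t=q[(q[:,2]>0.135)]; h=q[(q[:,2]>0.09)&(q[:,2]<0.115)]
    print(n,len(t),t.mean(0).round(4),t.min(0).round(3),t.max(0).round(3),"hook",len(h),h.mean(0).round(4) if len(h) else 0)
E
```

```text
post 20 [0.7233 0.226  0.2189] 0.223
post 18 [0.7712 0.1163 0.2192] 0.224
post 15 [0.5053 0.0013 0.2207] 0.227
post 17 [0.4576 0.1109 0.2227] 0.228
mark [ 0.67612054 -0.031945    0.01983043] [ 0.67957115 -0.02880044  0.01867616]
ptr 886 [[ 0.46   0.311  0.003]
 [ 0.46   0.304  0.008]
 [ 0.46   0.301  0.008]
 [ 0.457  0.311  0.005]
 [ 0.456  0.307  0.01 ]
 [ 0.457  0.298  0.005]
 [ 0.457  0.273  0.003]
 [ 0.457  0.257  0.005]
 [ 0.458  0.239  0.002]
 [ 0.458  0.226  0.004]
 [ 0.454  0.304  0.006]
 [ 0.454  0.301  0.005]
 [ 0.454  0.289  0.003]
 [ 0.454  0.286  0.004]
 [ 0.454  0.28   0.002]
 [ 0.454  0.276  0.002]
 [ 0.454  0.273  0.002]
 [ 0.454  0.257  0.005]
 [ 0.455  0.251  0.003]
 [ 0.455  0.232  0.003]
 [ 0.455  0.229  0.007]
 [ 0.458 -0.003  0.003]
 [ 0.458 -0.013  0.004]
 [ 0.458 -0.016  0.003]
 [ 0.458 -0.022  0.006]
 [ 0.459 -0.035  0.002]
 [ 0.459 -0.038  0.003]
 [ 0.458 -0.041  0.007]
 [ 0.459 -0.057  0.002]
 [ 0.459 -0.066  0.002]
 [ 0.459 -0.075  0.01 ]
 [ 0.45   0.304  0.006]
 [ 0.451  0.288  0.007]
 [ 0.451  0.266  0.007]
 [ 0.451  0.26   0.004]
 [ 0.451  0.25   0.008]
 [ 0.451  0.248  0.004]
 [ 0.451  0.245  0.004]
 [ 0.452  0.235  0.003]
 [ 0.452  0.232  0.003]]
hub 99 [0.5886 0.1661 0.1674] 0.17674417684456814 0.1494981313166556
hub 216 [0.6096 0.1125 0.1051] 0.13047010434463321 0.03026345903292237
table z 0.0007823288090196463
deck z 0.0205267334453781 [ 0.41756613 -0.06467911] [0.79251572 0.29209143]
A 42 [ 0.4403 -0.1961  0.1498] [ 0.431 -0.208  0.136] [ 0.45  -0.185  0.158] hook 127 [ 0.4604 -0.2068  0.1055]
B 42 [ 0.5816 -0.2463  0.1488] [ 0.574 -0.258  0.138] [ 0.592 -0.234  0.157] hook 136 [ 0.6018 -0.2378  0.1049]
C 43 [ 0.4977 -0.3357  0.148 ] [ 0.49  -0.349  0.135] [ 0.505 -0.325  0.159] hook 144 [ 0.5188 -0.3301  0.1057]
```

Call:
apply_moves --plan '[[[35,0.39,-0.94,0.15,0,0,0.052],[35,0.39,-0.94,0.15,0,0,0.052],[35,0.39,-0.94,0.15,0,0,0.052],[35,0.39,-0.94,0.15,0,0,0.052],[35,0.39,-0.94,0.15,0,0,0.052],[35,0.39,-0.94,0.15,0,0,0.052],[35,0.39,-0.94,0.15,0,0,0.052],[35,0.39,-0.94,0.15,0,0,0.052],[35,0.39,-0.94,0.15,0,0,0.052],[35,0.39,-0.94,0.15,0,0,0.052],[35,0.39,-0.94,0.15,0,0,0.052],[35,0.39,-0.94,0.15,0,0,0.052]]]'

```text
time_s: 2.65
tcp_pos: [0.3888, 0.2721, 0.2758]
ee_rot: [[0.977, 0.213, 0.002], [0.213, -0.977, -0.0], [0.002, 0.0, -1.0]]
wrist_force: [0.0, 0.5, -0.2]
gripper_width: 0.357
```

Call:
apply_moves --plan '[[[35,0.39,-0.9,0,0,0,0.05],[35,0.39,-0.9,0,0,0,0.05],[35,0.39,-0.9,0,0,0,0.05],[35,0.39,-0.9,0,0,0,0.05],[35,0.39,-0.9,0,0,0,0.05],[35,0.39,-0.9,0,0,0,0.05],[35,0.39,-0.9,0,0,0,0.05],[35,0.39,-0.9,0,0,0,0.05],[35,0.39,-0.9,0,0,0,0.05],[35,0.39,-0.9,0,0,0,0.05],[35,0.39,-0.9,0,0,0,0.05],[35,0.39,-0.9,0,0,0,0.05]]]'

```text
time_s: 3.65
tcp_pos: [0.5095, -0.0126, 0.2808]
ee_rot: [[0.661, 0.75, 0.008], [0.75, -0.661, 0.01], [0.012, -0.001, -1.0]]
wrist_force: [-0.4, 0.7, 1.1]
gripper_width: 0.352
```

```bash
python3 - <<'E'
from h import *
s=sense();print(s["joints"].round(1),s["tcp_pos"].round(4))
c=capture("side");save(c,"s1.png")
E
```

```text
[ 16.6   8.5 -10.7  -0.4 -70.2 122.1] [ 0.5095 -0.0126  0.2808]
```

View pics/s1.png

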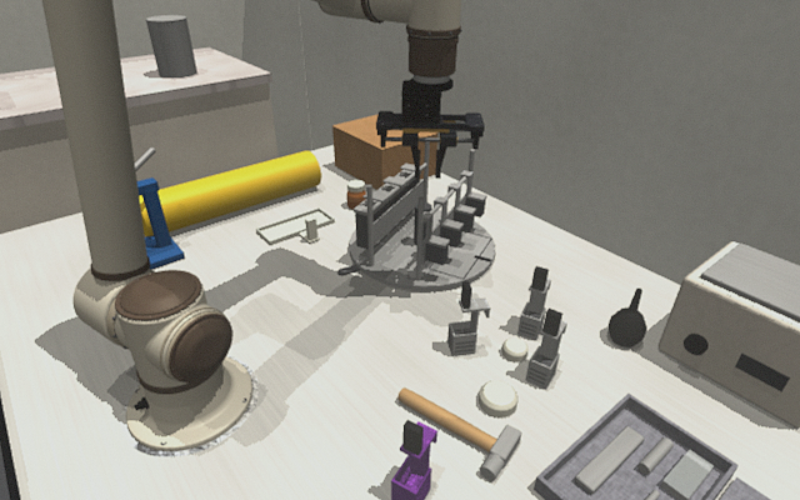

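Call:
apply_moves --plan '[[[35,-0.17,0.55,0,0,0,-0.04],[35,0,0,0,0,0,0],[35,0,0,-0.6,0,0,0],[35,0,0,-0.6,0,0,0],[35,0,0,-0.6,0,0,0],[35,0,0,-0.6,0,0,0],[35,0,0,-0.6,0,0,0],[35,0,0,-0.4,0,0,0],[35,0,0,0,0,0,0]]]'

```text
time_s: 4.45
tcp_pos: [0.5079, -0.0041, 0.1944]
ee_rot: [[0.691, 0.722, 0.014], [0.722, -0.692, 0.008], [0.015, 0.005, -1.0]]
wrist_force: [0.4, -0.5, -0.1]
gripper_width: 0.348
```

```bash
python3 - <<'E'
from h import *
c=capture("side")
im=cv2.cvtColor(c["pixels"],cv2.COLOR_RGB2BGR)
cv2.imwrite("pics/s2.png",cv2.resize(im[60:240,260:420],None,fx=3.3,fy=3.3))
import math
# plan arc: post angle from 225.9 to 103.5, radius .157
a=np.radians(np.linspace(225.9,103.5,25)); q=np.stack([.6144+.157*np.cos(a),.1136+.157*np.sin(a)],1)
print((np.diff(q,axis=0)/.025).round(2).tolist())
E
```

```text
[[-0.38, 0.41], [-0.35, 0.44], [-0.31, 0.47], [-0.26, 0.49], [-0.22, 0.51], [-0.17, 0.53], [-0.12, 0.55], [-0.07, 0.55], [-0.02, 0.56], [0.02, 0.56], [0.07, 0.55], [0.12, 0.55], [0.17, 0.53], [0.22, 0.51], [0.26, 0.49], [0.31, 0.47], [0.35, 0.44], [0.38, 0.41], [0.42, 0.37], [0.45, 0.33], [0.48, 0.29], [0.5, 0.25], [0.52, 0.2], [0.54, 0.15]]
```

View pics/s2.png

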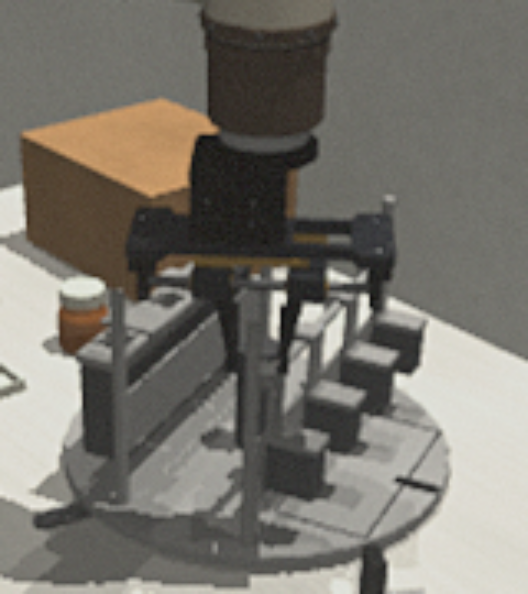

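Call:
apply_moves --plan '[[[35,-0.2,0.2,0,0,0,-0.03],[35,-0.22,0.23,0,0,0,-0.045],[35,-0.22,0.24,0,0,0,-0.045],[35,-0.21,0.25,0,0,0,-0.045],[35,-0.2,0.25,0,0,0,-0.045],[35,-0.19,0.26,0,0,0,-0.045],[35,-0.18,0.27,0,0,0,-0.045],[35,-0.16,0.28,0,0,0,-0.045],[35,-0.15,0.28,0,0,0,-0.045],[35,-0.13,0.29,0,0,0,-0.045],[35,-0.12,0.29,0,0,0,-0.045],[35,-0.11,0.3,0,0,0,-0.045]]]'

```text
time_s: 5.5
tcp_pos: [0.4609, 0.0759, 0.2073]
ee_rot: [[0.965, 0.26, 0.037], [0.26, -0.965, -0.007], [0.034, 0.016, -0.999]]
wrist_force: [1.4, -1.5, -0.9]
gripper_width: 0.352
```

```bash
cat > ang.py <<'E'
from h import *
def look(name=None):
    c=capture("top")
    xyz=cloud(c).reshape(-1,3)
    m=(np.hypot(xyz[:,0]-.6144,xyz[:,1]-.1136)<0.185)&(xyz[:,2]>0.208)&(xyz[:,2]<.226)
    for k in clusters(xyz[m]):
        p=k.mean(0); dx,dy=p[0]-.6144,p[1]-.1136
        print("post",len(k),p.round(4),np.hypot(dx,dy).round(4),np.degrees(np.arctan2(dy,dx)).round(1)%360)
    s=sense();t=s["tcp_pos"];dx,dy=t[0]-.6144,t[1]-.1136
    print("tcp",t.round(4),"r",np.hypot(dx,dy).round(4),np.degrees(np.arctan2(dy,dx)).round(1)%360,"y ang",np.degrees(np.arctan2(s["ee_rot"][1,1],s["ee_rot"][0,1])).round(1),s["wrist_force"].round(1))
    if name:
        im=cv2.cvtColor(c["pixels"],cv2.COLOR_RGB2BGR)
        cv2.imwrite("pics/"+name,cv2.resize(im[70:250,200:370],None,fx=3.3,fy=3.3))
    return c
E
python3 -c "
from ang import *
look('a1.png')"
```

```text
post 19 [0.7517 0.0405 0.2193] 0.1555 332.0
post 22 [0.764  0.1589 0.2182] 0.1563 16.8
tcp [0.4609 0.0768 0.2076] r 0.1578 193.5 y ang -75.0 [0.  0.2 0.7]
```

View pics/a1.png

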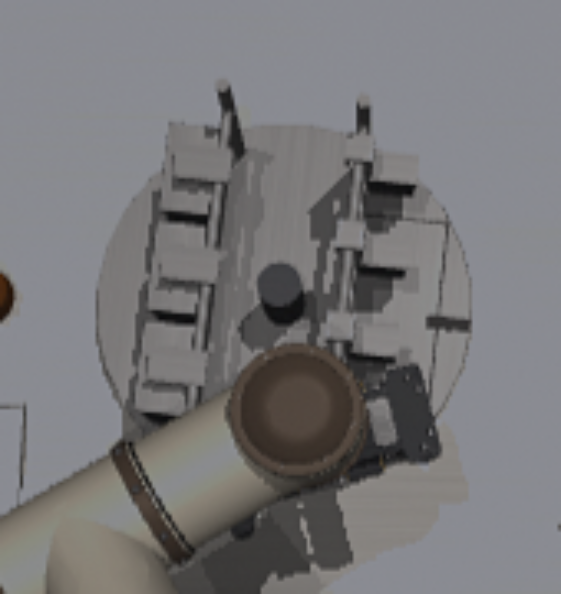

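```bash
python3 - <<'E'
from h import *
a=np.radians(193.5-3.2*np.arange(13)); q=np.stack([.157*np.cos(a),.157*np.sin(a)],1)
print((np.diff(q,axis=0)/.025).round(2).tolist())
E
```

```text
[[-0.07, 0.34], [-0.05, 0.35], [-0.03, 0.35], [-0.01, 0.35], [0.01, 0.35], [0.03, 0.35], [0.04, 0.35], [0.06, 0.34], [0.08, 0.34], [0.1, 0.34], [0.12, 0.33], [0.14, 0.32]]
```

Call:
apply_moves --plan '[[[35,-0.07,0.34,-0.1,0,0.01,-0.056],[35,-0.05,0.35,-0.1,0,0.01,-0.056],[35,-0.03,0.35,-0.1,0,0.01,-0.056],[35,-0.01,0.35,-0.1,0,0.01,-0.056],[35,0.01,0.35,-0.06,0,0.005,-0.056],[35,0.03,0.35,-0.06,0,0.005,-0.056],[35,0.04,0.35,-0.06,0,0.005,-0.056],[35,0.06,0.34,-0.06,0,0.005,-0.056],[35,0.08,0.34,-0.06,0,0.005,-0.056],[35,0.1,0.34,-0.06,0,0.005,-0.056],[35,0.12,0.33,-0.06,0,0.005,-0.056],[35,0.14,0.32,-0.06,0,0.005,-0.056]]]'

```text
time_s: 6.55
tcp_pos: [0.4741, 0.1791, 0.1993]
ee_rot: [[0.912, -0.407, -0.041], [-0.408, -0.913, -0.005], [-0.035, 0.021, -0.999]]
wrist_force: [-1.6, -1.1, 0.3]
gripper_width: 0.353
```

```bash
python3 -c "
from ang import *
look()
print(sense()['ee_rot'].round(3),sense()['joints'].round(0))"
```

```text
post 19 [0.76   0.0574 0.2187] 0.156 338.9
post 19 [ 0.6772 -0.0297  0.2194] 0.1564 293.7
tcp [0.4753 0.1805 0.1991] r 0.1543 154.3 y ang -114.1 [1.7 1.5 0.4]
[[ 0.912 -0.409 -0.039]
 [-0.409 -0.913 -0.004]
 [-0.034  0.02  -0.999]] [ 38.  13. -16.  -1. -62.  28.]
```

```bash
python3 - <<'E'
from h import *
a=np.radians(154.3-3.2*np.arange(13)); q=np.stack([.158*np.cos(a),.158*np.sin(a)],1)
print((np.diff(q,axis=0)/.025).round(2).tolist())
E
```

```text
[[0.16, 0.31], [0.18, 0.3], [0.2, 0.29], [0.21, 0.28], [0.23, 0.27], [0.24, 0.26], [0.26, 0.24], [0.27, 0.23], [0.28, 0.21], [0.29, 0.2], [0.3, 0.18], [0.31, 0.16]]
```

Call:
apply_moves --plan '[[[35,0.16,0.33,-0.02,0,-0.01,-0.056],[35,0.18,0.32,-0.02,0,-0.01,-0.056],[35,0.2,0.3,-0.02,0,-0.01,-0.056],[35,0.21,0.29,-0.02,0,-0.005,-0.056],[35,0.23,0.28,-0.02,0,-0.005,-0.056],[35,0.24,0.27,-0.02,0,-0.005,-0.056],[35,0.26,0.25,-0.02,0,-0.005,-0.056],[35,0.27,0.24,-0.02,0,-0.005,-0.056],[35,0.28,0.22,-0.02,0,0,-0.056],[35,0.29,0.2,-0.02,0,0,-0.056],[35,0.3,0.18,-0.02,0,0,-0.056],[35,0.31,0.16,-0.02,0,0,-0.056]]]'

```text
time_s: 7.6
tcp_pos: [0.5468, 0.2529, 0.1994]
ee_rot: [[0.456, -0.89, 0.008], [-0.89, -0.456, -0.008], [0.011, -0.004, -1.0]]
wrist_force: [-1.5, 0.2, 0.5]
gripper_width: 0.347
```

```bash
python3 -c "
from ang import *
look('a2.png')
print(sense()['ee_rot'].round(3),sense()['joints'].round(0))"
```

```text
post 19 [0.6543 0.2642 0.2183] 0.1558 75.2
post 19 [ 0.6929 -0.0211  0.2184] 0.1559 300.2
post 20 [ 0.5743 -0.0378  0.2181] 0.1566 255.2
tcp [0.5485 0.2537 0.1993] r 0.1549 115.2 y ang -152.9 [1.8 0.8 0.5]
[[ 0.455 -0.891  0.01 ]
 [-0.891 -0.455 -0.007]
 [ 0.011 -0.006 -1.   ]] [ 41.  21.  -6.   1. -63. -14.]
```

View pics/a2.png

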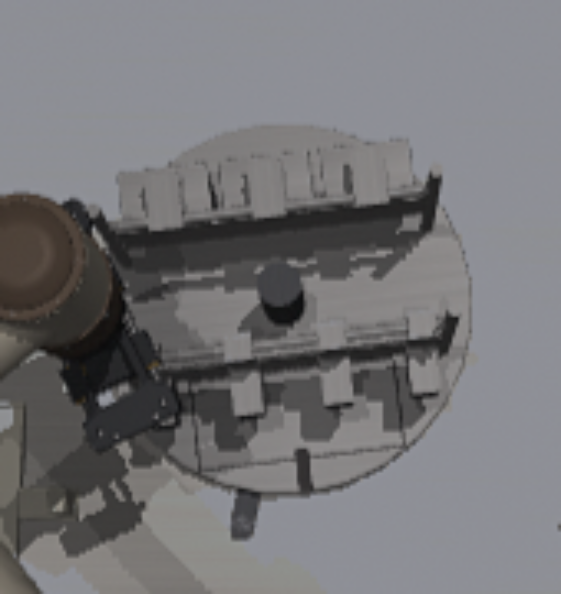

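Call:
apply_moves --plan '[[[35,0.34,0.16,0,0,0,-0.056],[35,0.34,0.14,0,0,0,-0.056],[35,0.34,0.12,0,0,0,-0.056],[35,0.34,0.1,0,0,0,-0.056],[35,0.22,0.05,0,0,0,-0.04],[35,0,0,0,0,0,0]]]'

```text
time_s: 8.15
tcp_pos: [0.5871, 0.2661, 0.2004]
ee_rot: [[0.212, -0.977, 0.003], [-0.977, -0.212, -0.01], [0.01, -0.001, -1.0]]
wrist_force: [0.2, 0.3, 0.2]
gripper_width: 0.351
```

```bash
python3 -c "
from ang import *
look('a3.png')"
```

```text
post 18 [0.694  0.2478 0.2194] 0.156 59.3
post 17 [ 0.6531 -0.0385  0.2196] 0.1569 284.3
post 16 [ 0.534  -0.021   0.2207] 0.1568 239.1
tcp [0.5866 0.2659 0.2005] r 0.1548 100.3 y ang -167.7 [0.3 1.1 1.5]
```

View pics/a3.png

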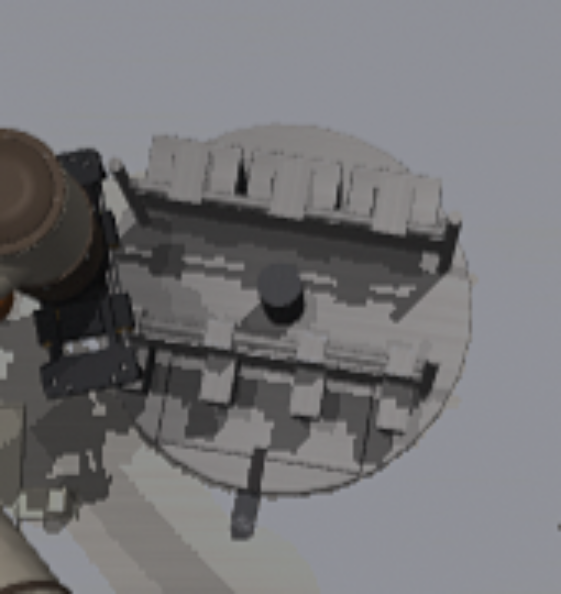

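```bash
python3 - <<'E'
from h import *
c=capture("top")
g=cv2.cvtColor(c["pixels"],cv2.COLOR_RGB2GRAY).astype(int)
K=np.array(c["mtx"]);R=np.array(c["R"]);t=np.array(c["t"])
def ray(u,v,z):
    d=R.T@np.linalg.solve(K,[u,v,1]);o=-R.T@t;return o+d*(z-o[2])/d[2]
# crop coords -> full
for n,(x0,x1,y0,y1),z in [("mark",(245,272,450,485),.02),("ptr",(228,262,495,545),.005)]:
    U0,U1,V0,V1=200+x0/3.3,200+x1/3.3,70+y0/3.3,70+y1/3.3
    sub=g[int(V0):int(V1)+1,int(U0):int(U1)+1];print(sub)
    v,u=np.nonzero(sub<95 if n=="mark" else sub<105)
    pts=np.array([ray(int(U0)+a,int(V0)+b,z) for a,b in zip(u,v)])
    p=pts.mean(0);d=p[:2]-[.6144,.1136];print(n,len(u),p.round(4),np.hypot(*d),np.degrees(np.arctan2(d[1],d[0])))
E
```

```text
[[133 141 120  48  44  43  48 103 103]
 [106 125 107  51  49  47  74 144 144]
 [106  94  50  48  50  46  94 125 127]
 [138 144  61  48  50  46 110  89  97]
 [136 143  54  49  50  44 142 139 139]
 [137 129  53  49  49  44 140 137 136]
 [139  76  48  49  48  53 138 135 135]
 [138  73  49  50  48  78 138 137 136]
 [141  58  47  50  45  95 136 136 135]
 [143  54  49  49  45 124 137 135 134]
 [145  54  49  49  44 141 138 136 136]]
mark 49 [0.4612 0.136  0.02  ] 0.15479932042529232 171.6797484139598
[[147 150 120  67  69  70  68  50  49  47 114]
 [146 150  74  63  67  70  67  68  68  67 151]
 [146 152  72  65  68  68  67  67  64  93 148]
 [147 147  68  66  68  68  67  66  63 113 146]
 [148 120  66  66  68  68  67  66  57 123 146]
 [149  83  63  66  72  66  66  66  58 149 146]
 [150  70  66  78  84  73  65  64  78 147 145]
 [148  76  76  96  93  84  69  71  95 147 146]
 [145  85  78  77  90  76  81  81 123 147 146]
 [134  66  73  79  85  99  90  65 122 145 144]
 [132  60  60  76  73  84  83  69 148 145 143]
 [151  63  58  62  62  64  65  72 147 144 144]
 [148  68  57  59  56  61  80 112 146 144 144]
 [147 105  93  93  94  92 123 147 145 144 144]
 [144 146 148 148 148 148 146 145 143 143 143]
 [143 144 144 143 144 144 144 144 143 143 143]]
ptr 99 [0.4146 0.1478 0.005 ] 0.20266122190633515 170.29814759777489
```

Call:
apply_moves --plan '[[[35,-0.2,-0.03,0,0,0,0],[35,0,0,0.8,0,0,0],[35,0,0,0.9,0,0,0],[35,0,0,0.9,0,0,0],[35,0,0,0.9,0,0,0],[100,-0.5,-0.5,0.3,0,0,0.1],[100,-0.8,-0.95,0.2,0,0,0.1],[100,-0.8,-0.95,0.1,0,0,0.1],[100,-0.8,-0.95,0,0,0,0.1],[100,-0.5,-0.95,0,0,0,0.1],[100,-0.2,-0.95,0,0,0,0.1],[100,-0.2,-0.95,0,0,0,0.1]]]'

```text
time_s: 9.25
tcp_pos: [0.4727, 0.1046, 0.3087]
ee_rot: [[0.828, -0.56, 0.014], [-0.56, -0.828, -0.005], [0.014, -0.004, -1.0]]
wrist_force: [0.1, -0.6, 0.2]
gripper_width: 0.792
```

```bash
python3 -c "
from ang import *
look()
print(sense()['ee_rot'].round(3),sense()['joints'].round(0))"
```

```text
post 20 [0.5755 0.2652 0.2185] 0.1565 104.4
post 17 [0.6941 0.2476 0.219 ] 0.1559 59.3
post 16 [ 0.5341 -0.021   0.2197] 0.1567 239.2
post 19 [ 0.6525 -0.0385  0.2196] 0.1568 284.1
tcp [0.4711 0.1014 0.3093] r 0.1438 184.9 y ang -124.0 [-2.  -2.9 -0.8]
[[ 0.829 -0.559  0.013]
 [-0.559 -0.829 -0.005]
 [ 0.014 -0.003 -1.   ]] [ 32.   5. -12.   1. -73.  24.]
```

```bash
cat > bas.py <<'E'
from h import *
AX=np.array([.6141,.1133]); TH=np.radians(-8.23)
Rc=np.array([[np.cos(TH),-np.sin(TH)],[np.sin(TH),np.cos(TH)]])
def car(p): return Rc.T@(np.array(p)[:2]-AX)
def wld(x,y): return AX+Rc@np.array([x,y])
def baskets(c,guess):
    xyz=cloud(c).reshape(-1,3);cols=c["pixels"].reshape(-1,3).astype(int)
    for n,(x,y) in guess.items():
        m=(np.hypot(xyz[:,0]-x,xyz[:,1]-y)<0.065)
        q=xyz[m]; t=q[q[:,2]>0.143]; h=q[(q[:,2]>0.096)&(q[:,2]<0.113)]
        rt=cv2.minAreaRect(t[:,:2].astype(np.float32)*1000)
        rh=cv2.minAreaRect(h[:,:2].astype(np.float32)*1000)
        d=h[:,:2].mean(0)-t[:,:2].mean(0)
        print(n,len(t),t.mean(0).round(4),"rect",np.round(rt[0],1),np.round(rt[1],1),round(rt[2],1),"hook",len(h),np.round(rh[0],1),np.round(rh[1],1),round(rh[2],1),"yaw",np.degrees(np.arctan2(d[1],d[0])).round(1),np.hypot(*d).round(4))
if __name__=="__main__":
    c=capture("top")
    baskets(c,{"A":(.4403,-.1961),"B":(.5816,-.2463),"C":(.4977,-.3357)})
    xyz=cloud(c).reshape(-1,3)
    m=(np.hypot(xyz[:,0]-AX[0],xyz[:,1]-AX[1])<.2)&(xyz[:,2]>.155)&(xyz[:,2]<.185)
    q=xyz[m];cc=np.array([car(p) for p in q]); k=(cc[:,0]<-.03)
    f=np.c_[cc[k],q[k][:,2]]
    for g in clusters(f,0.006,8): print("tin",len(g),g.mean(0).round(4),g.min(0).round(3),g.max(0).round(3))
    cs=capture("side")
    for l in ["basket0_tab","tin0_top"]:
        for cc2,nm in ((c,"top"),(cs,"side")):
            for r in recognise(l,cc2): print(l,nm,round(r["score"],2),w(r["at"],cc2).round(4), car(w(r["at"],cc2)).round(4))
    save(cs,"s3.png")
    im=cv2.cvtColor(c["pixels"],cv2.COLOR_RGB2BGR)
    cv2.imwrite("pics/a4.png",cv2.resize(im[70:230,220:450],None,fx=3.4,fy=3.4))
E
python3 bas.py
```

```text
A 39 [ 0.4407 -0.1964  0.1505] rect [ 441.1 -196.9] [23.7 12.6] 60.0 hook 125 [ 455.7 -205.6] [30.1 51. ] 60.1 yaw -28.1 0.0227
B 37 [ 0.5819 -0.2467  0.1504] rect [ 582.6 -246.9] [12.2 24.4] 23.0 hook 131 [ 598.3 -240.5] [49.6 31.4] 22.3 yaw 23.8 0.0218
C 37 [ 0.4982 -0.3365  0.1511] rect [ 498.3 -336.7] [11.1 23.2] 12.8 hook 139 [ 515.1 -333.1] [49.9 29.8] 16.9 yaw 16.0 0.0219
tin 119 [-0.0602  0.1177  0.1686] [-0.072  0.087  0.156] [-0.048  0.146  0.184]
tin 164 [-0.0598 -0.1024  0.1677] [-0.072 -0.15   0.157] [-0.047 -0.048  0.181]
basket0_tab top 0.58 [ 0.4418 -0.1973  0.1061] [-0.126  -0.3321]
basket0_tab side 0.85 [ 0.438  -0.2072  0.0468] [-0.1284 -0.3424]
tin0_top top 0.66 [0.5257 0.0065 0.1149] [-0.0722 -0.1184]
tin0_top side 0.76 [ 0.5125 -0.0059  0.11  ] [-0.0835 -0.1325]
```

View pics/a4.png

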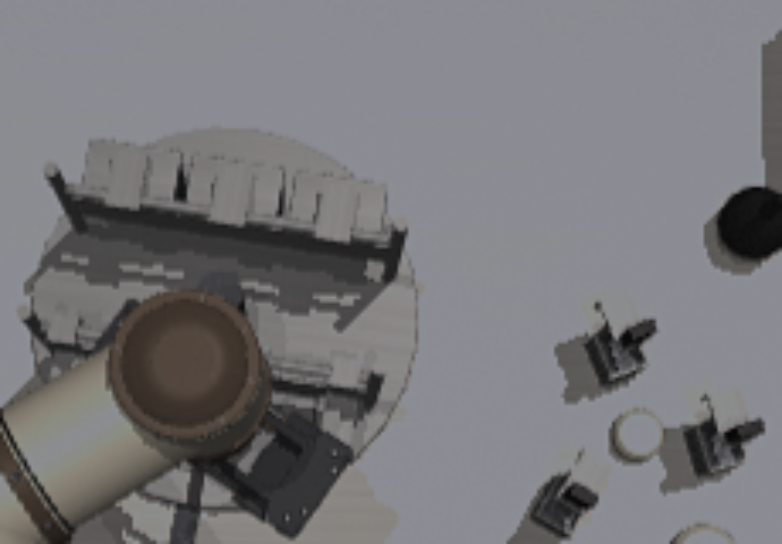

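View pics/s3.png

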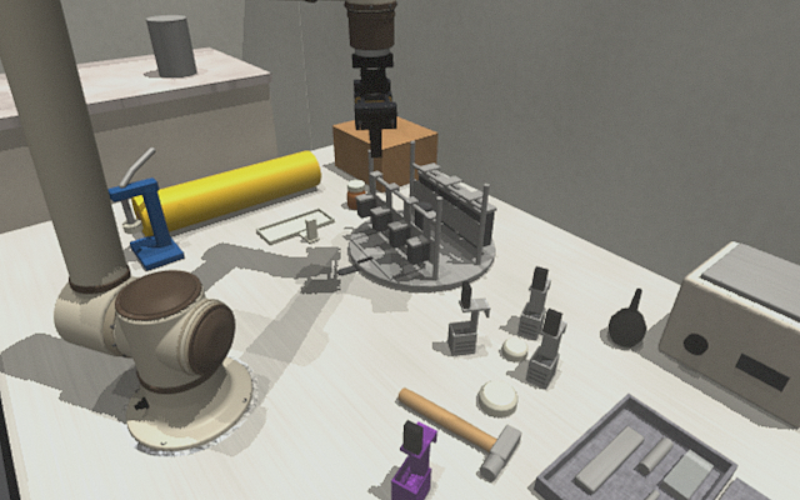

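Call:
apply_moves --plan '[[[80,-0.1,-0.98,-0.1,0,0.002,-0.12],[80,-0.1,-0.98,-0.1,0,0.002,-0.12],[80,-0.1,-0.98,-0.1,0,0,-0.12],[80,-0.1,-0.98,-0.2,0,0,-0.12],[80,-0.1,-0.98,-0.2,0,0,-0.12],[80,-0.1,-0.98,-0.3,0,0,-0.12],[80,-0.1,-0.98,-0.3,0,0,-0.12],[80,-0.1,-0.98,-0.4,0,0,-0.12],[80,-0.1,-0.98,-0.4,0,0,-0.12],[80,-0.1,-0.98,-0.4,0,0,-0.12],[80,-0.1,-0.98,-0.4,0,0,-0.12],[80,-0.1,-0.98,-0.4,0,0,-0.12]]]'

```text
time_s: 10.6
tcp_pos: [0.4506, -0.1871, 0.2201]
ee_rot: [[-0.496, -0.868, -0.005], [-0.868, 0.496, -0.011], [0.012, -0.001, -1.0]]
wrist_force: [0.1, -0.0, 0.1]
gripper_width: 0.801
```

```bash
cat > go.py <<'E'
import sys
from h import *
# usage: go.py x y z yang  -> needed delta in units & rad
x,y,z,ya=map(float,sys.argv[1:5])
s=sense();t=s["tcp_pos"];E=s["ee_rot"]
d=(np.array([x,y,z])-t)/.025
# desired rot: z down, y axis at ya
a=np.radians(ya);yv=np.array([np.cos(a),np.sin(a),0]);zv=np.array([0,0,-1.]);xv=np.cross(yv,zv)
D=np.stack([xv,yv,zv],1)
from scipy.spatial.transform import Rotation as Ro
print("tcp",t.round(4),"yang",np.degrees(np.arctan2(E[1,1],E[0,1])).round(2),"shift",d.round(3),"turn",Ro.from_matrix(D@E.T).as_rotvec().round(4),"F",s["wrist_force"].round(1),"w",round(s["gripper_width"]*87,1),"j",s["joints"].round(0))
E
python3 go.py .441 -.197 .2 151
```

```text
tcp [ 0.4506 -0.1871  0.2201] yang 150.28 shift [-0.383 -0.396 -0.805] turn [ 0.0108 -0.0048  0.0127] F [ 0.1 -0.   0.1] w 69.7 j [ -3.   9. -19.   1. -62. -27.]
```

Call:
apply_moves --plan '[[[80,-0.38,-0.4,0,0.011,-0.005,0.013],[80,0,0,-0.4,0,0,0],[80,0,0,-0.4,0,0,0],[80,0,0,0,0,0,0]]]'

```text
time_s: 10.93
tcp_pos: [0.4411, -0.2, 0.1945]
ee_rot: [[-0.492, -0.87, -0.009], [-0.87, 0.492, 0.002], [0.003, 0.008, -1.0]]
wrist_force: [-0.4, 0.3, -0.5]
gripper_width: 0.803
```

```bash
python3 go.py .441 -.197 .122 151;  python3 -c "
from h import *
c=capture('side');im=cv2.cvtColor(c['pixels'],cv2.COLOR_RGB2BGR)
cv2.imwrite('pics/s4.png',cv2.resize(im[130:330,280:480],None,fx=3,fy=3))"
```

```text
tcp [ 0.4411 -0.2     0.1945] yang 150.51 shift [-0.003  0.12  -2.899] turn [-0.0016 -0.0085  0.0085] F [-0.4  0.3 -0.5] w 69.8 j [ -5.  10. -22.  -0. -59. -24.]
```

View pics/s4.png

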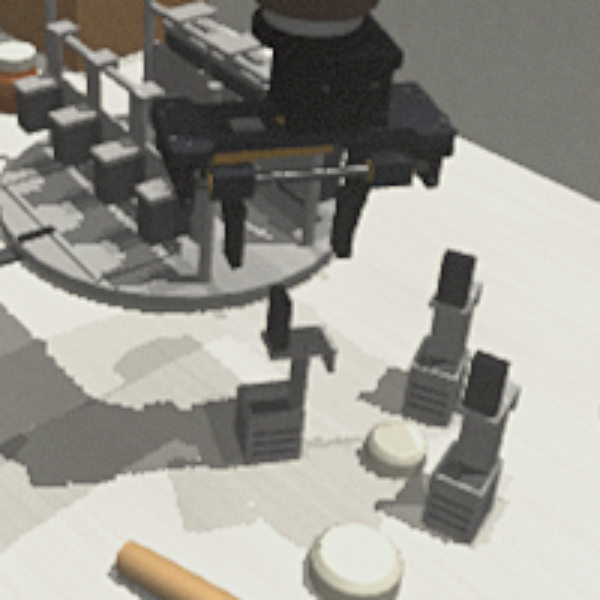

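Call:
apply_moves --plan '[[[80,0,0.12,-0.5,0,-0.008,0.008],[80,0,0,-0.6,0,0,0],[80,0,0,-0.6,0,0,0],[80,0,0,-0.6,0,0,0],[80,0,0,-0.4,0,0,0],[80,0,0,-0.12,0,0,0],[80,0,0,0,0,0,0]]]'

```text
time_s: 11.57
tcp_pos: [0.4492, -0.1942, 0.1262]
ee_rot: [[-0.476, -0.879, 0.009], [-0.879, 0.476, -0.002], [-0.002, -0.009, -1.0]]
wrist_force: [-0.4, -0.3, 0.3]
gripper_width: 0.799
```

```bash
python3 go.py .441 -.197 .122 151
```

```text
tcp [ 0.4492 -0.1942  0.1262] yang 151.56 shift [-0.327 -0.111 -0.169] turn [ 0.0023  0.0093 -0.0098] F [-0.4 -0.3  0.3] w 69.5 j [ -4.  15. -27.   0. -48. -24.]
```

Call:
apply_moves --plan '[[[80,-0.33,-0.11,-0.15,0,0.009,-0.01],[80,0,0,0,0,0,0],[0,0,0,0,0,0,0],[0,0,0,0,0,0,0],[0,0,0,0,0,0,0],[0,0,0,0,0,0,0],[0,0,0,0,0,0,0],[0,0,0,0,0,0,0]]]'

```text
time_s: 12.23
tcp_pos: [0.4433, -0.1972, 0.1261]
ee_rot: [[-0.484, -0.875, 0.007], [-0.875, 0.484, -0.004], [0.0, -0.008, -1.0]]
wrist_force: [0.1, -0.4, -0.1]
gripper_width: 0.43
```

```bash
python3 go.py .441 -.197 .122 151
```

```text
tcp [ 0.4433 -0.1972  0.1261] yang 151.05 shift [-0.091  0.008 -0.165] turn [ 0.004   0.0069 -0.0009] F [ 0.1 -0.4 -0.1] w 37.4 j [ -5.  15. -28.   0. -47. -25.]
```

Call:
apply_moves --plan '[[[0,-0.08,0,-0.15,0.004,0.007,0],[0,0,0,0,0,0,0],[0,0,0,0,0,0,0],[0,0,0,0,0,0,0],[0,0,0,0,0,0,0],[0,0,0,0,0,0,0]]]'

```text
time_s: 12.73
tcp_pos: [0.4411, -0.1972, 0.1219]
ee_rot: [[-0.484, -0.875, -0.001], [-0.875, 0.484, 0.001], [0.0, 0.001, -1.0]]
wrist_force: [-0.5, 0.1, 0.8]
gripper_width: 0.14
```

```bash
python3 go.py .441 -.197 .24 151
```

```text
tcp [ 0.4411 -0.1972  0.1219] yang 151.04 shift [-2.000e-03  1.000e-02  4.726e+00] turn [-0.0005 -0.0012 -0.0007] F [-0.5  0.1  0.8] w 12.2 j [ -5.  15. -28.  -0. -47. -24.]
```

```bash
python3 - <<'E'
from bas import *
c=capture("top")
xyz=cloud(c).reshape(-1,3)
m=(np.hypot(xyz[:,0]-AX[0],xyz[:,1]-AX[1])<.2)&(xyz[:,2]>.155)&(xyz[:,2]<.185)
q=xyz[m];cc=(q[:,:2]-AX)@Rc; k=(cc[:,0]<-.068)&(cc[:,0]>-.08)
f=np.c_[cc[k],q[k][:,2]]
for g in clusters(f,0.006,4): print("hook",len(g),g.mean(0).round(4),g.min(0).round(3),g.max(0).round(3))
m=(np.hypot(xyz[:,0]-AX[0],xyz[:,1]-AX[1])<.2)&(xyz[:,2]>.105)&(xyz[:,2]<.13)
q=xyz[m];cc=(q[:,:2]-AX)@Rc; k=(cc[:,0]<-.072)
f=np.c_[cc[k],q[k][:,2]]
for g in clusters(f,0.006,8): print("tin",len(g),g.mean(0).round(4),g.min(0).round(3),g.max(0).round(3))
im=cv2.cvtColor(c["pixels"],cv2.COLOR_RGB2BGR)
cv2.imwrite("pics/a5.png",cv2.resize(im[70:250,220:390],None,fx=3.3,fy=3.3))
E
```

```text
hook 16 [-0.0705  0.1189  0.1665] [-0.072  0.108  0.156] [-0.069  0.131  0.174]
hook 17 [-0.0709  0.0405  0.1679] [-0.072  0.029  0.156] [-0.068  0.052  0.175]
hook 16 [-0.0701 -0.0409  0.1684] [-0.072 -0.051  0.158] [-0.068 -0.031  0.178]
tin 130 [-0.0924 -0.0404  0.1167] [-0.112 -0.054  0.107] [-0.072 -0.027  0.127]
tin 130 [-0.0922  0.1189  0.117 ] [-0.112  0.106  0.108] [-0.072  0.133  0.125]
tin 132 [-0.0924  0.0399  0.1169] [-0.112  0.026  0.106] [-0.073  0.054  0.129]
```

View pics/a5.png

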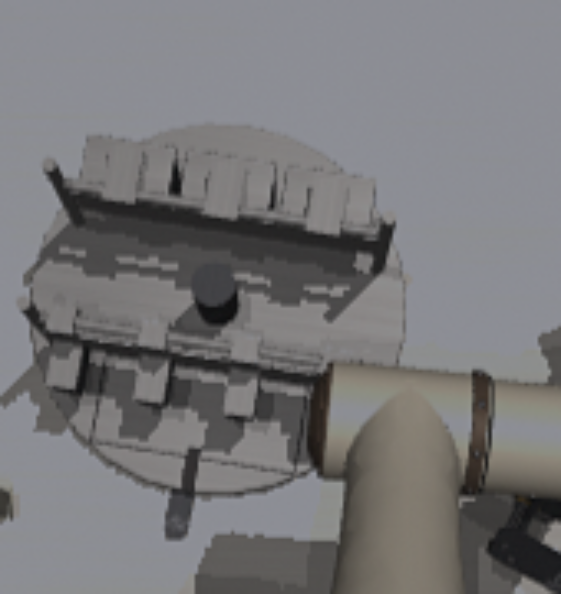

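Call:
apply_moves --plan '[[[0,0,0,0.4,0,0,0],[0,0,0,0.7,0,0,0],[0,0,0,0.8,0,0,0],[0,-0.1,0,0.8,0,0,0],[0,-0.1,0.2,0.8,0,0,0.03],[0,0,0.4,0.6,0,0,0.03],[0,0,0.6,0.3,0,0,0.03],[0,0,0.8,0,0,0,0.03],[0,0,0.8,0,0,0,0.03],[0,0,0.8,0,0,0,0.03],[0,0,0.8,0,0,0,0.03],[0,0,0.8,0,0,0,0.03]]]'

```text
time_s: 13.78
tcp_pos: [0.4297, -0.0636, 0.2328]
ee_rot: [[-0.261, -0.965, -0.013], [-0.965, 0.261, 0.002], [0.002, 0.013, -1.0]]
wrist_force: [1.0, -0.6, -1.3]
gripper_width: 0.133
```

```bash
python3 go.py .4623 .2161 .225 171.8
```

```text
tcp [ 0.4297 -0.0636  0.2328] yang 164.86 shift [ 1.304 11.187 -0.313] turn [-0.0008 -0.0126  0.1211] F [ 1.  -0.6 -1.3] w 11.5 j [ 13.   3. -24.  -0. -64. -28.]
```

Call:
apply_moves --plan '[[[0,0.1,0.9,-0.03,0,-0.001,0.01],[0,0.1,0.95,-0.03,0,-0.001,0.01],[0,0.1,0.95,-0.03,0,-0.001,0.01],[0,0.1,0.95,-0.03,0,-0.001,0.01],[0,0.1,0.95,-0.03,0,-0.001,0.01],[0,0.1,0.95,-0.03,0,-0.001,0.01],[0,0.1,0.95,-0.03,0,-0.001,0.01],[0,0.1,0.95,-0.03,0,-0.001,0.01],[0,0.1,0.95,-0.03,0,-0.001,0.01],[0,0.1,0.95,-0.03,0,-0.001,0.01],[0,0.1,0.8,-0.03,0,-0.001,0.01],[0,0.1,0.4,0,0,0,0.01]]]'

```text
time_s: 14.78
tcp_pos: [0.4533, 0.2165, 0.2203]
ee_rot: [[-0.136, -0.991, -0.01], [-0.991, 0.136, 0.0], [0.001, 0.01, -1.0]]
wrist_force: [0.9, -0.4, -1.1]
gripper_width: 0.135
```

```bash
python3 go.py .4623 .2161 .225 171.8
```

```text
tcp [0.4533 0.2165 0.2203] yang 172.18 shift [ 0.358 -0.017  0.187] turn [-0.     -0.01   -0.0066] F [ 0.9 -0.4 -1.1] w 11.8 j [ 44.  11. -17.  -0. -63. -51.]
```

Call:
apply_moves --plan '[[[0,0.35,0,0.2,0,-0.01,-0.006],[0,0,0,0,0,0,0]]]'

```text
time_s: 14.95
tcp_pos: [0.4625, 0.2182, 0.2247]
ee_rot: [[-0.139, -0.99, -0.001], [-0.99, 0.139, -0.001], [0.001, 0.001, -1.0]]
wrist_force: [-0.8, 0.5, -1.4]
gripper_width: 0.138
```

```bash
python3 go.py .4623 .2161 .225 171.8; cat > sv.py <<'E'
import sys
from h import *
x0,x1,y0,y1=map(int,sys.argv[2:6])
c=capture(sys.argv[6] if len(sys.argv)>6 else 'side');im=cv2.cvtColor(c['pixels'],cv2.COLOR_RGB2BGR)
f=min(790/(x1-x0),590/(y1-y0))
cv2.imwrite('pics/'+sys.argv[1],cv2.resize(im[y0:y1,x0:x1],None,fx=f,fy=f,interpolation=cv2.INTER_CUBIC))
E
python3 sv.py s5.png 230 400 90 230; python3 sv.py t5.png 200 340 90 230 top
```

```text
tcp [0.4625 0.2182 0.2247] yang 172.01 shift [-0.008 -0.082  0.013] turn [ 0.0012 -0.0007 -0.0037] F [-0.8  0.5 -1.4] w 12.0 j [ 43.  11. -16.   0. -63. -51.]
```

View pics/s5.png

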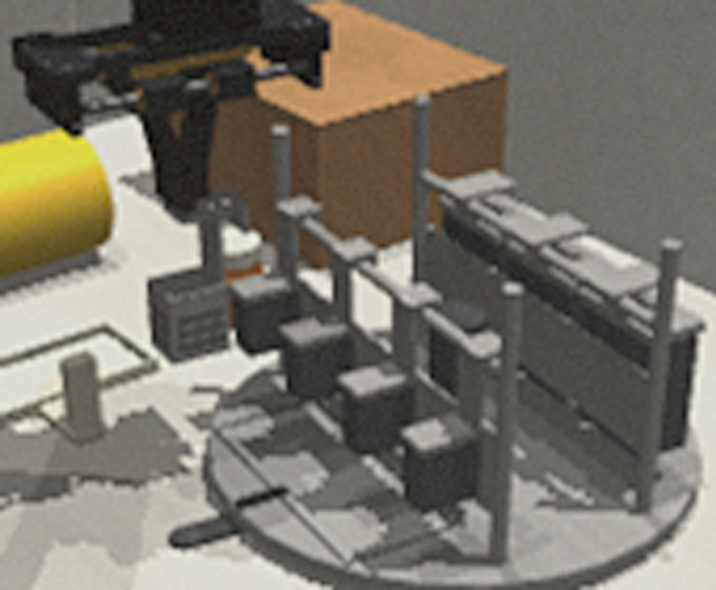

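View pics/t5.png

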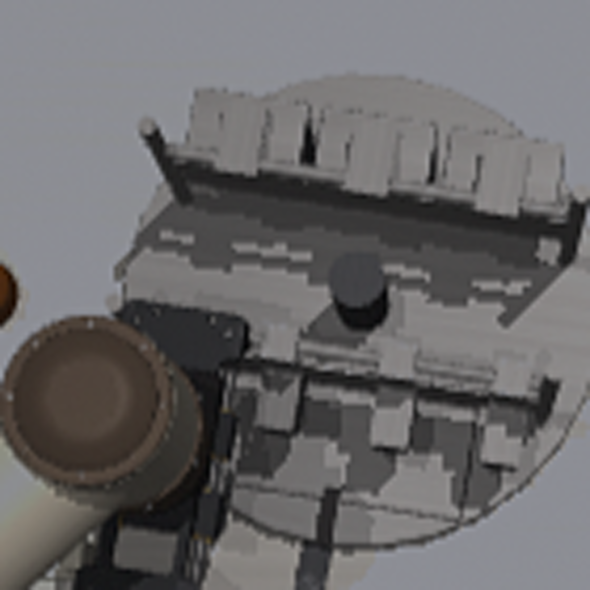

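Call:
apply_moves --plan '[[[0,0,-0.08,0,0,0,-0.004],[0,0.5,-0.07,0,0,0,0],[0,0.5,-0.07,0,0,0,0],[0,0.5,-0.07,0,0,0,0],[0,0,0,0,0,0,0]]]'

```text
time_s: 15.47
tcp_pos: [0.501, 0.2049, 0.2244]
ee_rot: [[-0.149, -0.989, -0.004], [-0.989, 0.149, -0.002], [0.002, 0.003, -1.0]]
wrist_force: [0.5, -0.5, -1.1]
gripper_width: 0.136
```

```bash
python3 go.py .5354 .2051 .225 171.8; python3 sv.py s6.png 230 400 90 230
```

```text
tcp [0.501  0.2049 0.2244] yang 171.44 shift [1.377 0.009 0.023] turn [ 0.0018 -0.0037  0.0062] F [ 0.5 -0.5 -1.1] w 11.8 j [ 39.  14. -12.  -0. -64. -48.]
```

View pics/s6.png

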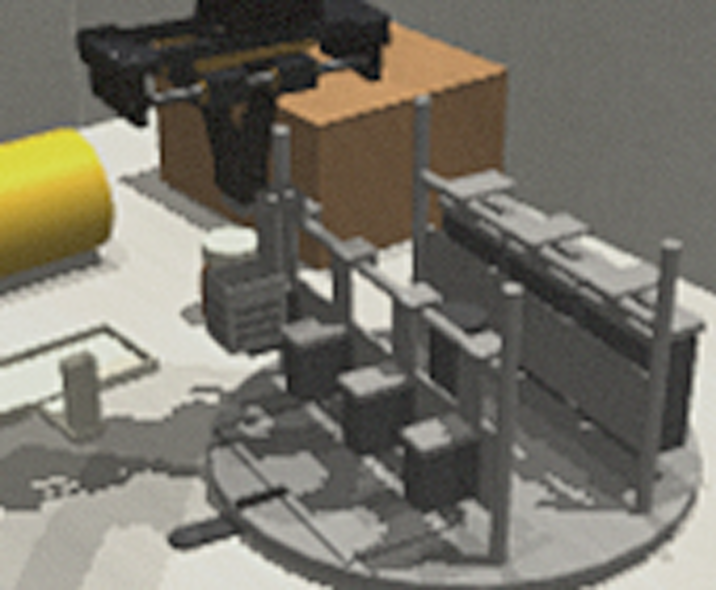

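Call:
apply_moves --plan '[[[0,0.02,0.19,0,0,-0.003,0.006],[0,0.4,-0.03,0,0,0,0],[0,0.4,-0.03,0,0,0,0],[0,0.4,-0.03,0,0,0,0],[0,0,0,0,0,0,0]]]'

```text
time_s: 15.93
tcp_pos: [0.5331, 0.2066, 0.2242]
ee_rot: [[-0.144, -0.99, -0.002], [-0.99, 0.144, -0.002], [0.002, 0.002, -1.0]]
wrist_force: [0.3, 0.8, -2.3]
gripper_width: 0.133
```

```bash
cat > gc.py <<'E'
import sys
from bas import *
from scipy.spatial.transform import Rotation as Ro
# gc.py xcar ycar z [yawoff]: target in carousel frame
x,y,z=map(float,sys.argv[1:4])
s=sense();t=s["tcp_pos"];E=s["ee_rot"];p=wld(x,y)
a=np.radians(171.77);yv=np.array([np.cos(a),np.sin(a),0]);zv=np.array([0,0,-1.]);D=np.stack([np.cross(yv,zv),yv,zv],1)
print("tcp car",car(t).round(4),"z",t[2].round(4),"shift",((np.r_[p,z]-t)/.025).round(3),"turn",Ro.from_matrix(D@E.T).as_rotvec().round(4),"F",s["wrist_force"].round(1),"M",s["moment"].round(2),"w",round(s["gripper_width"]*87,1),"t",s["time_s"])
E
python3 gc.py -.091 .0796 .225; python3 sv.py s7.png 230 400 90 230
```

```text
tcp car [-0.0935  0.0807] z 0.2242 shift [ 0.093 -0.058  0.032] turn [ 0.0021 -0.002   0.0004] F [ 0.3  0.8 -2.3] M [ 0.08 -0.14 -0.03] w 11.5 t 15.9333
```

View pics/s7.png

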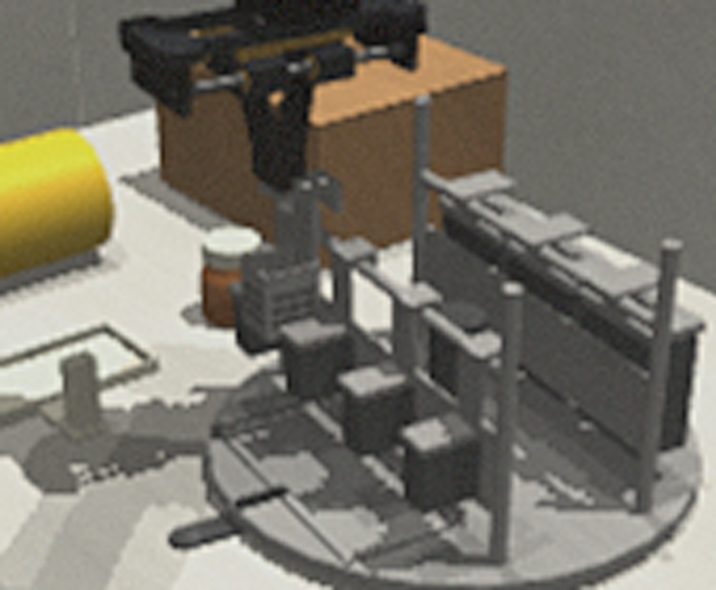

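Call:
apply_moves --plan '[[[0,0.1,-0.05,-0.2,0.002,-0.002,0],[0,0,0,-0.3,0,0,0],[0,0,0,0,0,0,0]]]'

```text
time_s: 16.23
tcp_pos: [0.5346, 0.205, 0.2101]
ee_rot: [[-0.144, -0.99, -0.002], [-0.99, 0.144, 0.0], [0.0, 0.002, -1.0]]
wrist_force: [-1.0, 0.4, -2.4]
gripper_width: 0.14
```

```bash
python3 gc.py -.091 .0796 .187
```

```text
tcp car [-0.0918  0.0794] z 0.2101 shift [ 0.031  0.004 -0.923] turn [-0.0001 -0.0018  0.0011] F [-1.   0.4 -2.4] M [0.03 0.01 0.  ] w 12.1 t 16.2333
```

Call:
apply_moves --plan '[[[0,0.03,0,-0.2,0,0,0],[0,0,0,-0.2,0,0,0],[0,0,0,0,0,0,0]]]'

```text
time_s: 16.48
tcp_pos: [0.5363, 0.2052, 0.1997]
ee_rot: [[-0.143, -0.99, 0.002], [-0.99, 0.143, 0.0], [-0.001, -0.002, -1.0]]
wrist_force: [0.7, -0.1, -1.8]
gripper_width: 0.135
```

```bash
python3 gc.py -.091 .0796 .187; python3 sv.py s8.png 230 400 90 230
```

```text
tcp car [-0.0902  0.0798] z 0.1997 shift [-0.034 -0.004 -0.508] turn [-0.0004  0.0017 -0.0002] F [ 0.7 -0.1 -1.8] M [ 0.07 -0.49  0.03] w 11.7 t 16.4833
```

View pics/s8.png

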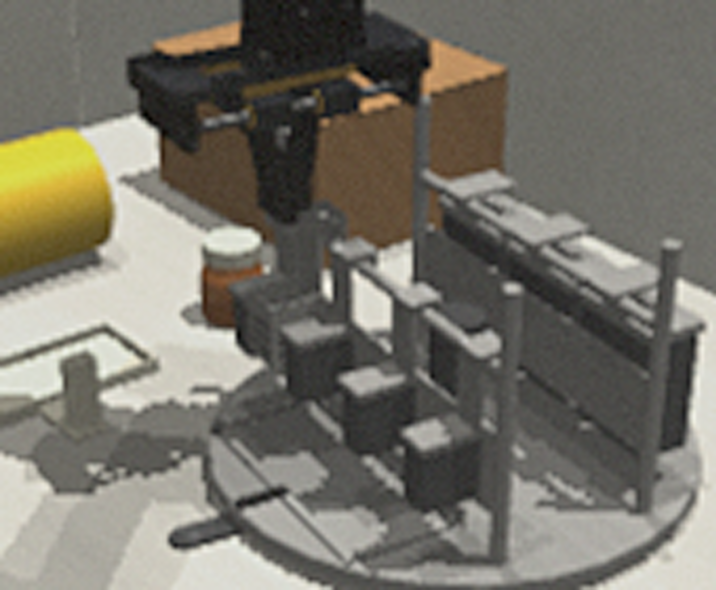

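Call:
apply_moves --plan '[[[0,-0.05,0,-0.15,0,0,0],[0,-0.02,0,-0.2,0,0,0],[0,-0.02,0,-0.15,0,0,0],[0,0,0,0,0,0,0]]]'

```text
time_s: 16.87
tcp_pos: [0.536, 0.206, 0.1883]
ee_rot: [[-0.142, -0.99, 0.008], [-0.99, 0.142, 0.003], [-0.004, -0.008, -1.0]]
wrist_force: [2.1, -1.3, -2.4]
gripper_width: 0.136
```

```bash
python3 gc.py -.091 .0796 .187
```

```text
tcp car [-0.0906  0.0806] z 0.1883 shift [-0.023 -0.036 -0.051] turn [-0.0028  0.0081 -0.0011] F [ 2.1 -1.3 -2.4] M [-0.09 -0.73 -0.03] w 11.8 t 16.8667
```

Call:
apply_moves --plan '[[[0,-0.02,-0.03,-0.1,-0.003,0.006,0],[0,0,0,-0.06,0,0,0],[0,0,0,0,0,0,0]]]'

```text
time_s: 17.12
tcp_pos: [0.5364, 0.2058, 0.1867]
ee_rot: [[-0.141, -0.99, 0.005], [-0.99, 0.141, 0.001], [-0.001, -0.005, -1.0]]
wrist_force: [2.4, -1.5, -3.2]
gripper_width: 0.137
```

```bash
python3 gc.py -.091 .0796 .187
```

```text
tcp car [-0.0902  0.0804] z 0.1867 shift [-0.037 -0.029  0.013] turn [-0.0007  0.005  -0.0024] F [ 2.4 -1.5 -3.2] M [-0.24 -0.91 -0.06] w 11.9 t 17.1167
```

Call:
apply_moves --plan '[[[0,-0.03,-0.02,-0.1,0,0.004,0],[0,0,0,-0.1,0,0,0],[0,0,0,0,0,0,0]]]'

```text
time_s: 17.37
tcp_pos: [0.5372, 0.2064, 0.1868]
ee_rot: [[-0.139, -0.99, 0.007], [-0.99, 0.139, 0.003], [-0.004, -0.007, -1.0]]
wrist_force: [2.2, -0.4, -2.9]
gripper_width: 0.132
```

```bash
python3 gc.py -.091 .0796 .187;python3 sv.py s9.png 230 400 90 230
```

```text
tcp car [-0.0894  0.0811] z 0.1868 shift [-0.072 -0.052  0.007] turn [-0.0031  0.0071 -0.0043] F [ 2.2 -0.4 -2.9] M [-0.16 -0.82 -0.04] w 11.5 t 17.3667
```

View pics/s9.png

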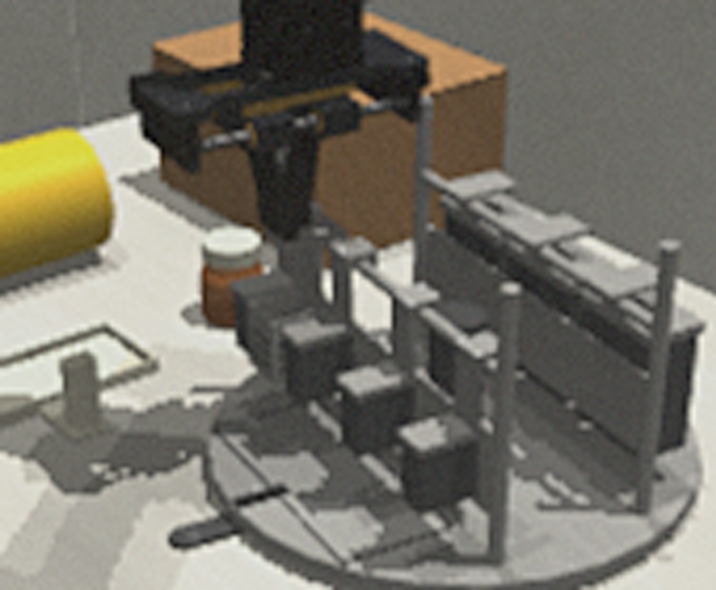

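Call:
apply_moves --plan '[[[50,0,0,0,0,0,0],[50,0,0,0,0,0,0],[50,0,0,0,0,0,0],[50,0,0,0,0,0,0]]]'

```text
time_s: 17.75
tcp_pos: [0.5342, 0.2055, 0.1839]
ee_rot: [[-0.14, -0.99, -0.002], [-0.99, 0.14, 0.001], [-0.0, 0.002, -1.0]]
wrist_force: [0.1, -0.9, 0.8]
gripper_width: 0.353
```

```bash
python3 gc.py -.091 .0796 .187;python3 sv.py s10.png 230 400 90 230
```

```text
tcp car [-0.0923  0.0798] z 0.1839 shift [ 0.051 -0.015  0.123] turn [-0.0006 -0.0017 -0.0031] F [ 0.1 -0.9  0.8] M [ 0.06 -0.08 -0.  ] w 30.7 t 17.75
```

View pics/s10.png

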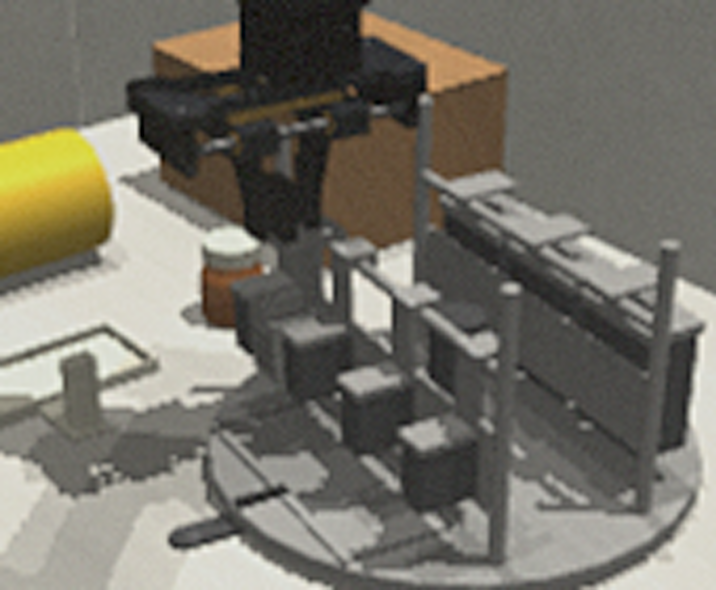

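Hanging well. I open wide and lift, then go towards basket B.

Call:
apply_moves --plan '[[[70,0,0,0,0,0,0],[70,0,0,0.3,0,0,0],[70,-0.05,0,0.7,0,0,0],[70,-0.1,0,0.9,0,0,0],[80,-0.1,0,0.9,0,0,0],[80,-0.1,-0.2,0.9,0,0,0],[80,-0.2,-0.7,0.4,0,0,0],[80,-0.2,-0.95,0.2,0,0,0.04],[80,-0.2,-0.95,0,0,0,0.04],[80,-0.2,-0.95,0,0,0,0.04],[80,-0.2,-0.95,0,0,0,0.04],[80,-0.2,-0.95,0,0,0,0.04]]]'

```text
time_s: 18.8
tcp_pos: [0.4905, 0.0585, 0.2976]
ee_rot: [[0.074, -0.997, -0.004], [-0.997, -0.074, -0.003], [0.003, 0.004, -1.0]]
wrist_force: [0.3, -0.7, 1.1]
gripper_width: 0.797
```

```bash
python3 go.py .5822 -.2468 .21 203; python3 sv.py s11.png 200 420 80 260; python3 -c "
from ang import *
c=look('a6.png')
from bas import *
baskets(c,{'B':(.5816,-.2463),'C':(.4977,-.3357)})
for r in recognise('tray_mid',c): print(r['score'],w(r['at'],c).round(3))"
```

```text
tcp [0.4905 0.0585 0.2976] yang -175.74 shift [  3.669 -12.21   -3.503] turn [ 0.0039 -0.0032  0.3272] F [ 0.3 -0.7  1.1] w 69.4 j [ 26.   7. -11.   0. -73. -21.]
post 20 [0.5774 0.2647 0.2193] 0.1556 103.7
post 20 [0.6949 0.2472 0.2192] 0.1559 58.9
post 17 [ 0.5325 -0.0202  0.22  ] 0.1569 238.5
post 19 [ 0.651  -0.0383  0.2196] 0.1563 283.5
tcp [0.4899 0.057  0.2979] r 0.1368 204.5 y ang -176.0 [-0.7  0.6  0.3]
B 37 [ 0.5823 -0.2469  0.1499] rect [ 582.2 -246.7] [12.1 21.8] 23.1 hook 130 [ 598.8 -241.3] [50.2 32. ] 21.6 yaw 25.1 0.0214
C 35 [ 0.4986 -0.337   0.1502] rect [ 498.5 -337.4] [11.1 24.1] 11.9 hook 140 [ 514.9 -332.5] [49.8 31.7] 16.8 yaw 18.0 0.0215
0.83 [0.393 0.419 0.003]
0.56 [0.514 0.002 0.115]
```

View pics/s11.png

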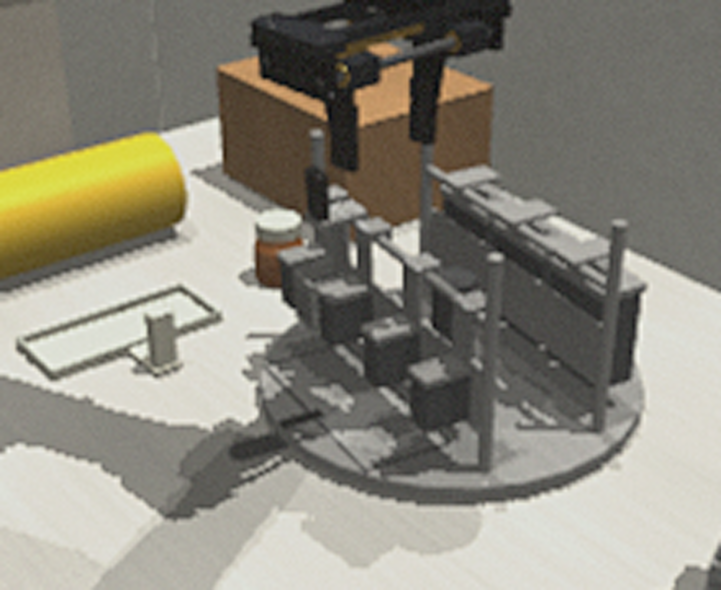

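View pics/a6.png

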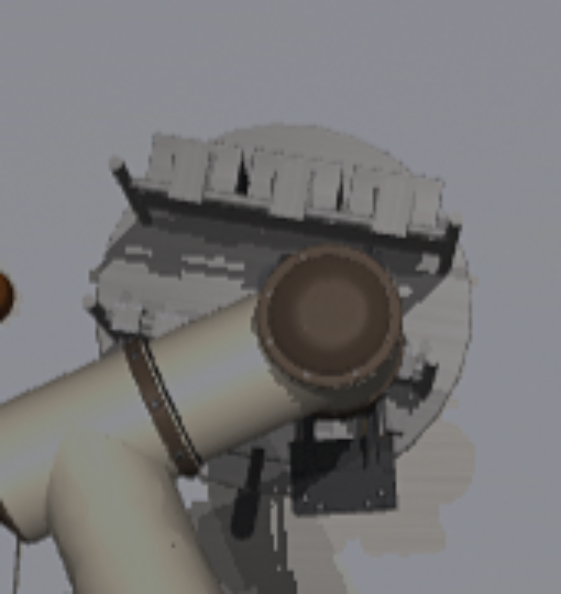

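Call:
apply_moves --plan '[[[80,0.3,-0.98,0,0,0,0.027],[80,0.3,-0.98,0,0,0,0.027],[80,0.3,-0.98,0,0,0,0.027],[80,0.3,-0.98,0,0,0,0.027],[80,0.3,-0.98,0,0,0,0.027],[80,0.3,-0.98,0,0,0,0.027],[80,0.3,-0.98,-0.2,0,0,0.027],[80,0.3,-0.98,-0.4,0,0,0.027],[80,0.3,-0.98,-0.6,0,0,0.027],[80,0.3,-0.98,-0.6,0,0,0.027],[80,0.3,-0.98,-0.6,0,0,0.027],[80,0.3,-0.98,-0.6,0,0,0.027]]]'

```text
time_s: 19.95
tcp_pos: [0.5857, -0.2418, 0.2236]
ee_rot: [[0.406, -0.914, 0.006], [-0.914, -0.406, -0.001], [0.003, -0.005, -1.0]]
wrist_force: [0.3, 0.7, -0.1]
gripper_width: 0.801
```

```bash
sed -i 's/AX=np.array(.*/AX=np.array([.61395,.11335]); TH=np.radians(-8.85)/' bas.py; sed -i 's/171.77/171.15/' gc.py; python3 go.py .5822 -.2468 .2 203
```

```text
tcp [ 0.5857 -0.2418  0.2236] yang -156.01 shift [-0.14  -0.199 -0.943] turn [ 0.0009  0.006  -0.0172] F [ 0.3  0.7 -0.1] w 69.7 j [ -8.  23.   1.   0. -68.  32.]
```

Call:
apply_moves --plan '[[[60,-0.14,-0.2,-0.2,0,0.006,-0.017],[60,0,0,-0.6,0,0,0],[60,-0.05,0,-0.6,0,0,0],[60,-0.05,0,-0.6,0,0,0],[60,-0.05,0,-0.6,0,0,0],[60,-0.05,0,-0.5,0,0,0],[60,0,0,0,0,0,0]]]'

```text
time_s: 20.53
tcp_pos: [0.576, -0.2485, 0.1355]
ee_rot: [[0.381, -0.924, -0.012], [-0.925, -0.381, 0.002], [-0.006, 0.01, -1.0]]
wrist_force: [-0.7, 0.4, -0.6]
gripper_width: 0.602
```

```bash
python3 go.py .5822 -.2468 .122 203
```

```text
tcp [ 0.576  -0.2485  0.1355] yang -157.6 shift [ 0.248  0.068 -0.54 ] turn [-0.0019 -0.0118  0.0104] F [-0.7  0.4 -0.6] w 52.3 j [ -9.  27.  -6.  -0. -58.  31.]
```

Call:
apply_moves --plan '[[[60,0.24,0.07,-0.25,0,-0.012,0.01],[60,0,0,-0.25,0,0,0],[60,0,0,0,0,0,0]]]'

```text
time_s: 20.78
tcp_pos: [0.5836, -0.2454, 0.1231]
ee_rot: [[0.392, -0.92, 0.002], [-0.92, -0.392, 0.001], [-0.0, -0.003, -1.0]]
wrist_force: [0.3, 0.3, 0.4]
gripper_width: 0.602
```

```bash
python3 go.py .5822 -.2468 .122 203
```

```text
tcp [ 0.5836 -0.2454  0.1231] yang -156.92 shift [-0.057 -0.054 -0.045] turn [-0.0013  0.0024 -0.0014] F [0.3 0.3 0.4] w 52.4 j [ -8.  28.  -6.  -0. -56.  31.]
```

Call:
apply_moves --plan '[[[0,-0.06,-0.05,-0.05,0,0,0],[0,0,0,0,0,0,0],[0,0,0,0,0,0,0],[0,0,0,0,0,0,0],[0,0,0,0,0,0,0],[0,0,0,0,0,0,0],[0,0,0,0,0,0,0],[0,0,0,0,0,0,0],[0,0,0,0,0,0,0],[0,0,0,0,0,0,0]]]'

```text
time_s: 21.62
tcp_pos: [0.5841, -0.247, 0.1251]
ee_rot: [[0.392, -0.92, 0.009], [-0.92, -0.392, -0.0], [0.004, -0.008, -1.0]]
wrist_force: [-0.8, -0.5, 1.0]
gripper_width: 0.135
```

```bash
python3 go.py .5822 -.2468 .122 203; python3 gc.py -.165 0 .225; python3 sv.py s12.png 250 450 120 300
```

```text
tcp [ 0.5841 -0.247   0.1251] yang -156.9 shift [-0.076  0.007 -0.125] turn [ 0.0002  0.0086 -0.0017] F [-0.8 -0.5  1. ] w 11.8 j [ -8.  28.  -7.  -0. -55.  31.]
tcp car [ 0.0259 -0.3606] z 0.1251 shift [-5.327 15.429  3.995] turn [ 0.0026  0.0083 -0.5576] F [-0.8 -0.5  1. ] M [ 0.06 -0.   -0.01] w 11.8 t 21.6167
```

View pics/s12.png

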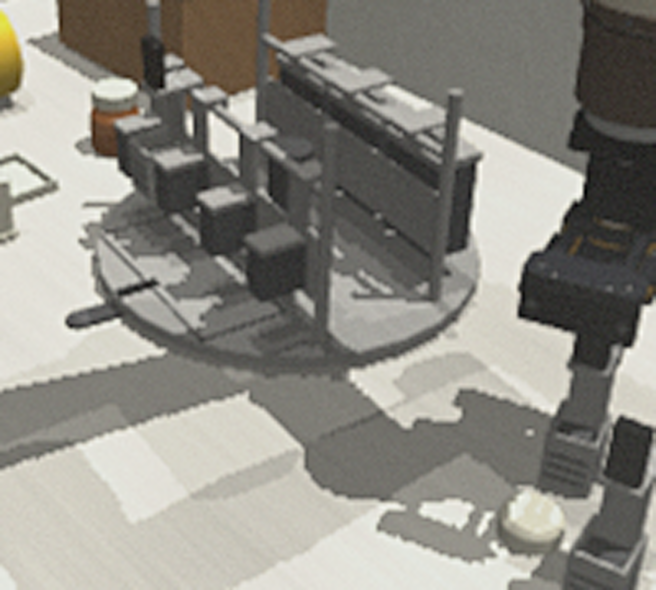

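Call:
apply_moves --plan '[[[0,0,0,0.4,0,0,0],[0,0,0,0.7,0,0,0],[0,0,0,0.8,0,0,0],[0,-0.2,0,0.8,0,0,-0.02],[0,-0.5,0.1,0.8,0,0,-0.04],[0,-0.8,0.3,0.6,0,0,-0.04],[0,-0.9,0.4,0.2,0,0,-0.04],[0,-0.9,0.6,0,0,0,-0.04],[0,-0.9,0.8,0,0,0,-0.04],[0,-0.8,0.9,0,0,0,-0.04],[0,-0.4,0.9,0,0,0,-0.04],[0,-0.2,0.9,0,0,0,-0.04]]]'

```text
time_s: 22.67
tcp_pos: [0.435, -0.1236, 0.2389]
ee_rot: [[0.039, -0.999, 0.004], [-0.999, -0.039, 0.001], [-0.001, -0.004, -1.0]]
wrist_force: [0.6, 0.3, -1.4]
gripper_width: 0.135
```

```bash
python3 gc.py -.165 0 .225
```

```text
tcp car [-0.1404 -0.2617] z 0.2389 shift [ 0.638 10.494 -0.556] turn [-0.0009  0.0046 -0.1934] F [ 0.6  0.3 -1.4] M [ 0.12 -0.14 -0.01] w 11.8 t 22.6667
```

Call:
apply_moves --plan '[[[0,-0.1,0.9,-0.05,0,0,-0.016],[0,0,0.9,-0.05,0,0,-0.016],[0,0,0.9,-0.05,0,0,-0.016],[0,0,0.9,-0.05,0,0,-0.016],[0,0.05,0.9,-0.05,0,0,-0.016],[0,0.1,0.9,-0.05,0,0,-0.016],[0,0.1,0.9,-0.05,0,0,-0.016],[0,0.1,0.9,-0.05,0,0,-0.016],[0,0.1,0.9,-0.05,0,0,-0.016],[0,0.1,0.9,-0.05,0,0,-0.016],[0,0.1,0.8,-0.05,0,0,-0.016],[0,0,0.3,0,0,0,-0.016]]]'

```text
time_s: 23.67
tcp_pos: [0.4418, 0.142, 0.2334]
ee_rot: [[-0.162, -0.987, 0.013], [-0.987, 0.162, 0.005], [-0.007, -0.012, -1.0]]
wrist_force: [0.8, -0.4, -1.3]
gripper_width: 0.135
```

```bash
python3 gc.py -.165 0 .226
```

```text
tcp car [-0.1745  0.0018] z 0.2334 shift [ 0.364 -0.13  -0.295] turn [-0.0049  0.0131  0.0086] F [ 0.8 -0.4 -1.3] M [0.04 0.   0.03] w 11.7 t 23.6667
```

Call:
apply_moves --plan '[[[0,0.36,-0.13,-0.15,-0.005,0.013,0.009],[0,0.4,-0.06,-0.1,0,0,0],[0,0.4,-0.06,0,0,0,0],[0,0,0,0,0,0,0]]]'

```text
time_s: 24.0
tcp_pos: [0.472, 0.1379, 0.2288]
ee_rot: [[-0.149, -0.989, 0.001], [-0.989, 0.149, 0.001], [-0.001, -0.001, -1.0]]
wrist_force: [0.1, 0.2, -1.2]
gripper_width: 0.134
```

```bash
python3 gc.py -.0925 0 .226;python3 sv.py s13.png 230 400 90 230
```

```text
tcp car [-0.1441  0.0024] z 0.2288 shift [ 2.023 -0.413 -0.111] turn [-0.0013  0.0014 -0.0046] F [ 0.1  0.2 -1.2] M [ 0.02 -0.12  0.01] w 11.7 t 24.0
```

View pics/s13.png

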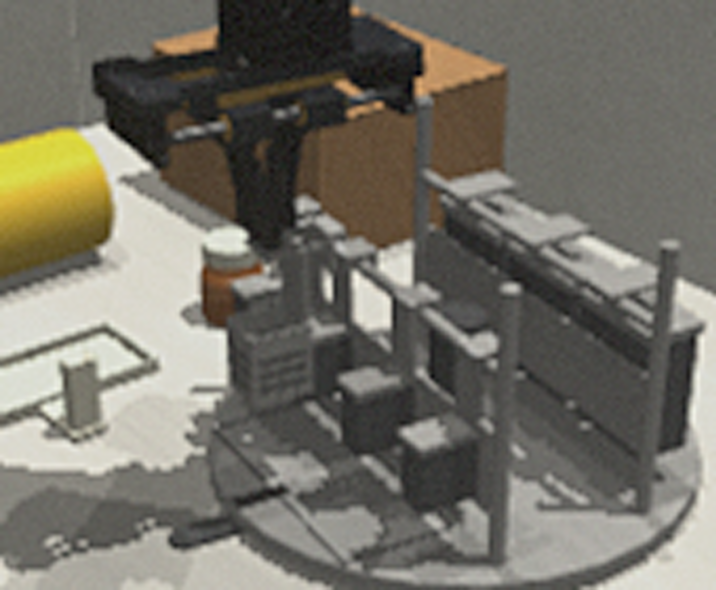

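Call:
apply_moves --plan '[[[0,0.3,-0.09,-0.05,0,0,-0.003],[0,0.45,-0.09,-0.05,0,0,0],[0,0.45,-0.07,0,0,0,0],[0,0.4,-0.06,0,0,0,0],[0,0.2,-0.03,0,0,0,0],[0,0,0,0,0,0,0]]]'

```text
time_s: 24.55
tcp_pos: [0.5208, 0.1262, 0.2263]
ee_rot: [[-0.156, -0.988, 0.001], [-0.988, 0.156, 0.001], [-0.001, -0.001, -1.0]]
wrist_force: [1.3, -0.6, -1.6]
gripper_width: 0.131
```

```bash
python3 gc.py -.0918 0 .213
```

```text
tcp car [-0.094  -0.0017] z 0.2263 shift [ 0.099  0.053 -0.531] turn [-0.0013  0.0009  0.0026] F [ 1.3 -0.6 -1.6] M [ 0.09 -0.06 -0.01] w 11.4 t 24.55
```

Call:
apply_moves --plan '[[[0,0.1,0.05,-0.25,0,0,0.002],[0,0,0,-0.25,0,0,0],[0,0,0,0,0,0,0]]]'

```text
time_s: 24.8
tcp_pos: [0.5237, 0.1272, 0.2122]
ee_rot: [[-0.156, -0.988, -0.0], [-0.988, 0.156, 0.001], [-0.001, 0.0, -1.0]]
wrist_force: [-0.1, 0.5, -1.9]
gripper_width: 0.135
```

```bash
python3 gc.py -.092 0 .1895;python3 sv.py s14.png 230 400 90 230
```

```text
tcp car [-0.0913 -0.0002] z 0.2122 shift [-0.026  0.013 -0.906] turn [-0.0015 -0.0001  0.0018] F [-0.1  0.5 -1.9] M [ 0.12  0.   -0.01] w 11.8 t 24.8
```

View pics/s14.png

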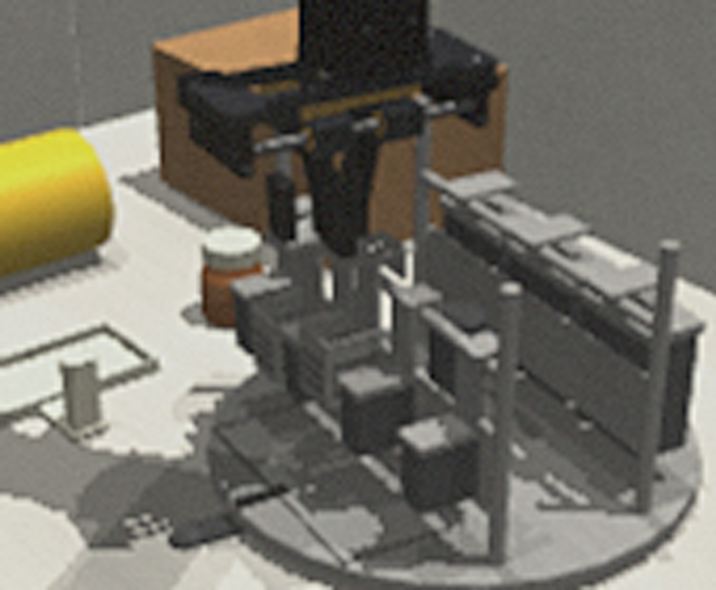

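Call:
apply_moves --plan '[[[0,-0.04,0.01,-0.2,0,0,0.001],[0,-0.03,0,-0.2,0,0,0],[0,-0.03,0,-0.2,0,0,0],[0,0,0,0,0,0,0]]]'

```text
time_s: 25.18
tcp_pos: [0.525, 0.1287, 0.2001]
ee_rot: [[-0.151, -0.988, 0.013], [-0.989, 0.151, 0.004], [-0.006, -0.013, -1.0]]
wrist_force: [1.0, 0.5, -2.3]
gripper_width: 0.135
```

```bash
python3 gc.py -.092 0 .1895
```

```text
tcp car [-0.0903  0.0015] z 0.2001 shift [-0.077 -0.049 -0.426] turn [-0.0038  0.0133 -0.003 ] F [ 1.   0.5 -2.3] M [-0.02 -0.48 -0.05] w 11.7 t 25.1833
```

Call:
apply_moves --plan '[[[0,-0.08,-0.05,-0.15,-0.003,0.012,-0.002],[0,-0.03,0,-0.2,0,0,0],[0,-0.03,0,-0.15,0,0,0],[0,0,0,0,0,0,0]]]'

```text
time_s: 25.52
tcp_pos: [0.5251, 0.1287, 0.1895]
ee_rot: [[-0.151, -0.988, 0.011], [-0.988, 0.151, 0.004], [-0.005, -0.01, -1.0]]
wrist_force: [2.1, -0.8, 0.8]
gripper_width: 0.132
```

```bash
python3 gc.py -.092 0 .1895;python3 sv.py s15.png 230 400 90 230
```

```text
tcp car [-0.0902  0.0015] z 0.1895 shift [-0.08  -0.047  0.001] turn [-0.0038  0.0112 -0.0024] F [ 2.1 -0.8  0.8] M [-0.15 -0.85 -0.01] w 11.5 t 25.5167
```

View pics/s15.png

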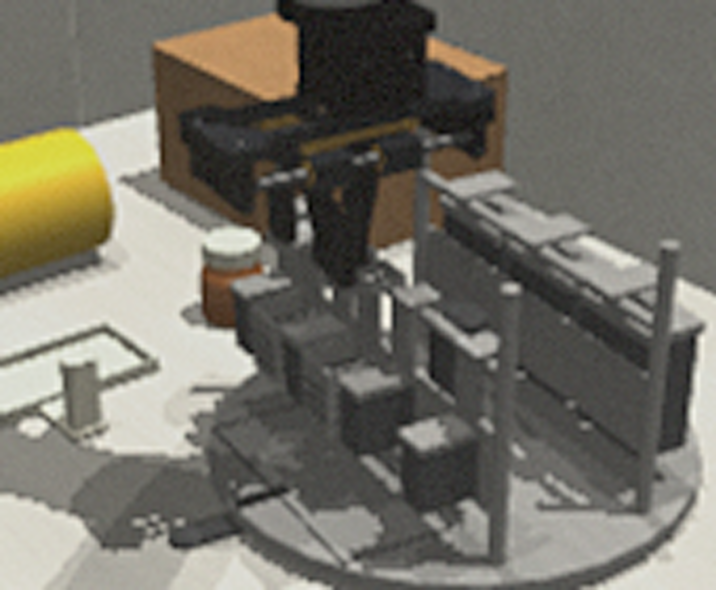

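Call:
apply_moves --plan '[[[50,0,0,-0.05,0,0,0],[50,0,0,0,0,0,0],[50,0,0,0,0,0,0],[50,0,0,0,0,0,0],[60,0,0,0,0,0,0],[70,0,0,0.3,0,0,0],[70,-0.05,0,0.7,0,0,0],[70,-0.1,0,0.9,0,0,0],[70,-0.1,0,0.9,0,0,0],[70,-0.1,-0.2,0.9,0,0,0],[70,0,-0.6,0.4,0,0,0.04],[70,0,-0.9,0,0,0,0.04]]]'

```text
time_s: 26.57
tcp_pos: [0.507, 0.0849, 0.2922]
ee_rot: [[-0.068, -0.998, -0.01], [-0.998, 0.068, -0.005], [0.005, 0.01, -1.0]]
wrist_force: [0.4, 0.0, -0.2]
gripper_width: 0.702
```

```bash
python3 go.py .4984 -.3368 .2 196;python3 sv.py s16.png 200 420 80 260
```

```text
tcp [0.507  0.0849 0.2922] yang 176.13 shift [ -0.344 -16.868  -3.686] turn [ 0.0063 -0.0093  0.3468] F [ 0.4  0.  -0.2] w 61.1 j [ 28.   9.  -8.  -0. -73. -31.]
```

View pics/s16.png

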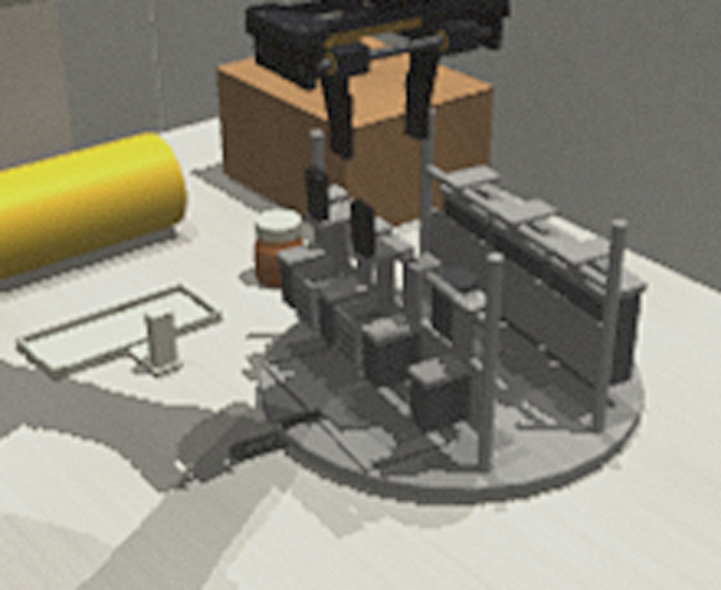

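Call:
apply_moves --plan '[[[70,-0.02,-1,0,0,-0.002,0.025],[70,-0.02,-1,0,0,-0.002,0.025],[70,-0.02,-1,0,0,0,0.025],[70,-0.02,-1,0,0,0,0.025],[70,-0.02,-1,0,0,0,0.025],[70,-0.02,-1,0,0,0,0.025],[70,-0.02,-1,0,0,0,0.025],[70,-0.02,-1,0,0,0,0.025],[70,-0.02,-1,0,0,0,0.025],[70,-0.02,-1,0,0,0,0.025],[70,-0.02,-1,-0.3,0,0,0.025],[70,-0.02,-1,-0.4,0,0,0.025]]]'

```text
time_s: 27.62
tcp_pos: [0.4972, -0.2296, 0.2835]
ee_rot: [[0.246, -0.969, 0.003], [-0.969, -0.246, -0.006], [0.006, -0.002, -1.0]]
wrist_force: [0.3, -0.5, -0.2]
gripper_width: 0.7
```

```bash
python3 go.py .4984 -.3368 .18 196
```

```text
tcp [ 0.4972 -0.2296  0.2835] yang -165.78 shift [ 0.046 -4.29  -4.14 ] turn [0.0055 0.0034 0.0311] F [ 0.3 -0.5 -0.2] w 60.9 j [ -8.  12.  -6.   0. -72.  22.]
```

Call:
apply_moves --plan '[[[70,0.02,-0.9,-0.6,0.005,0.003,0.01],[70,0,-0.9,-0.7,0,0,0.01],[70,0,-0.9,-0.7,0,0,0.01],[70,0,-0.9,-0.7,0,0,0],[70,0,-0.6,-0.7,0,0,0],[70,0,0,-0.7,0,0,0],[70,0,0,0,0,0,0]]]'

```text
time_s: 28.2
tcp_pos: [0.4949, -0.3441, 0.1779]
ee_rot: [[0.268, -0.963, -0.0], [-0.963, -0.268, 0.001], [-0.001, -0.0, -1.0]]
wrist_force: [-0.3, -0.1, 0.1]
gripper_width: 0.699
```

```bash
python3 go.py .4984 -.3368 .122 196;python3 sv.py s17.png 290 490 120 300
```

```text
tcp [ 0.4949 -0.3441  0.1779] yang -164.46 shift [ 0.139  0.292 -2.237] turn [-0.0009 -0.0002  0.008 ] F [-0.3 -0.1  0.1] w 60.8 j [-19.  22.  -7.  -0. -61.  35.]
```

View pics/s17.png

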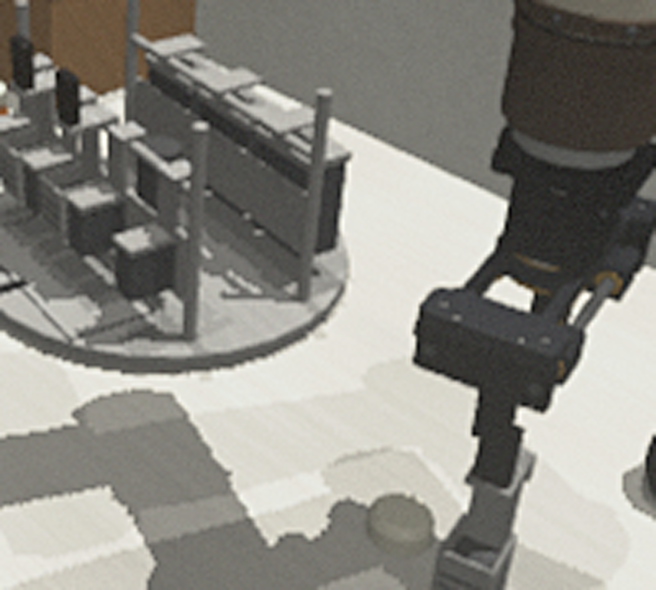

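Call:
apply_moves --plan '[[[70,0.14,0.29,0,0,0,0.008],[70,0,0,-0.4,0,0,0],[70,0,0,-0.5,0,0,0],[70,0,0,-0.5,0,0,0],[70,0,0,-0.4,0,0,0],[70,0,0,0,0,0,0]]]'

```text
time_s: 28.75
tcp_pos: [0.5045, -0.3347, 0.1407]
ee_rot: [[0.283, -0.959, 0.015], [-0.959, -0.283, -0.007], [0.011, -0.013, -1.0]]
wrist_force: [0.1, 0.3, -0.6]
gripper_width: 0.703
```

```bash
python3 go.py .4984 -.3368 .123 196
```

```text
tcp [ 0.5045 -0.3347  0.1407] yang -163.56 shift [-0.245 -0.083 -0.709] turn [ 0.0071  0.0154 -0.0076] F [ 0.1  0.3 -0.6] w 61.2 j [-18.  24. -10.   0. -55.  35.]
```

Call:
apply_moves --plan '[[[70,-0.25,-0.08,-0.3,0.007,0.015,-0.008],[70,0,0,-0.35,0,0,0],[70,0,0,0,0,0,0]]]'

```text
time_s: 29.0
tcp_pos: [0.4991, -0.3362, 0.1251]
ee_rot: [[0.277, -0.961, 0.002], [-0.961, -0.277, -0.001], [0.001, -0.002, -1.0]]
wrist_force: [0.6, -0.3, 0.1]
gripper_width: 0.702
```

```bash
python3 go.py .4984 -.3368 .123 196
```

```text
tcp [ 0.4991 -0.3362  0.1251] yang -163.94 shift [-0.028 -0.025 -0.084] turn [ 0.0009  0.0021 -0.0011] F [ 0.6 -0.3  0.1] w 61.0 j [-19.  25. -11.   0. -54.  35.]
```

Call:
apply_moves --plan '[[[0,-0.03,-0.02,-0.08,0,0.002,0],[0,0,0,0,0,0,0],[0,0,0,0,0,0,0],[0,0,0,0,0,0,0],[0,0,0,0,0,0,0],[0,0,0,0,0,0,0],[0,0,0,0,0,0,0],[0,0,0,0,0,0,0],[0,0,0,0,0,0,0],[0,0,0,0,0,0,0],[0,0,0,0,0,0,0]]]'

```text
time_s: 29.92
tcp_pos: [0.4991, -0.3376, 0.1243]
ee_rot: [[0.276, -0.961, 0.003], [-0.961, -0.276, -0.002], [0.003, -0.002, -1.0]]
wrist_force: [0.3, -0.1, 0.1]
gripper_width: 0.134
```

```bash
python3 go.py .4984 -.3368 .123 196; python3 -c "
from ang import *
c=look()"
python3 gc.py -.165 -.08 .225;python3 sv.py s18.png 290 490 120 300; python3 sv.py t18.png 200 360 100 220 top
```

```text
tcp [ 0.4991 -0.3376  0.1243] yang -163.95 shift [-0.029  0.03  -0.052] turn [ 0.0024  0.0026 -0.0009] F [ 0.3 -0.1  0.1] w 11.7 j [-19.  25. -11.   0. -54.  35.]
post 17 [ 0.5328 -0.0203  0.2184] 0.1568 238.6
post 19 [ 0.651  -0.0383  0.2197] 0.1563 283.5
post 20 [0.6952 0.2465 0.2171] 0.1555 58.7
post 37 [0.5204 0.1274 0.2138] 0.095 171.7
post 18 [0.5779 0.2655 0.2188] 0.1562 103.5
post 38 [0.5326 0.2083 0.2136] 0.1252 130.8
tcp [ 0.4992 -0.3375  0.1243] r 0.4656 255.7 y ang -163.9 [-0.1 -0.4 -0.6]
tcp car [-0.0441 -0.4632] z 0.1243 shift [-2.422 15.889  4.026] turn [ 0.0029  0.0021 -0.4346] F [-0.1 -0.4 -0.6] M [ 0.08  0.06 -0.01] w 12.0 t 29.9667
```

View pics/s18.png

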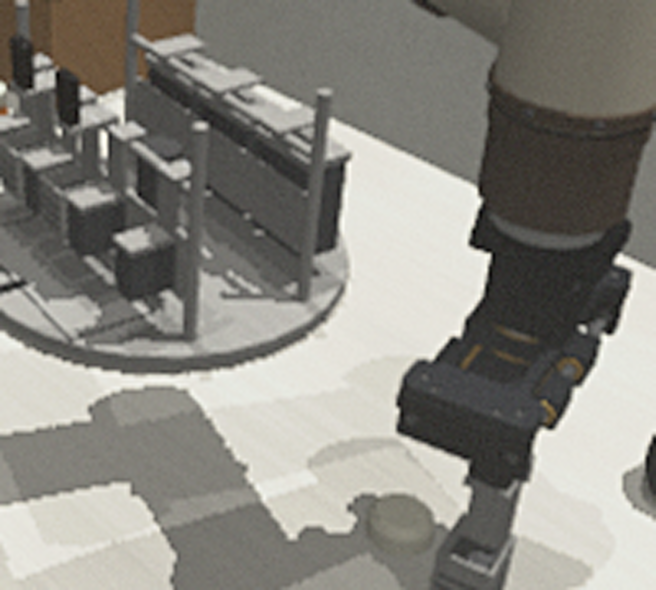

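View pics/t18.png

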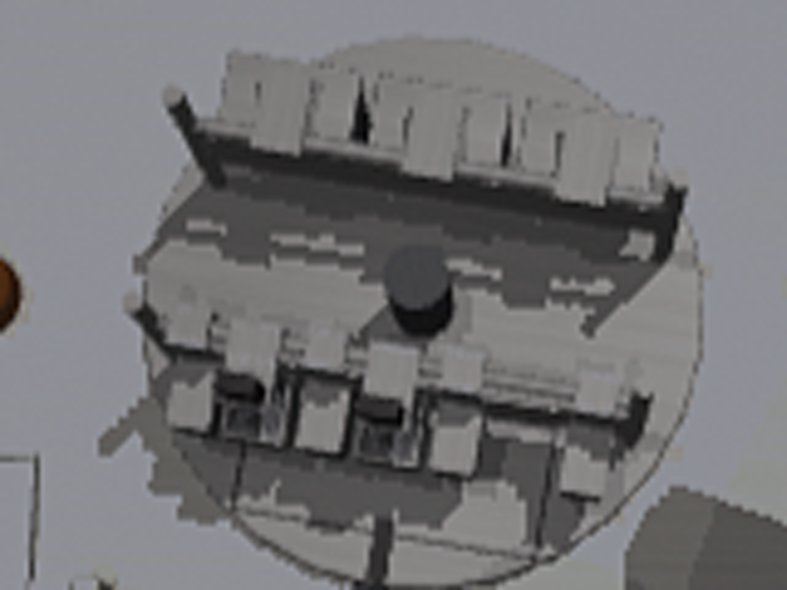

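Call:
apply_moves --plan '[[[0,0,0,0.4,0,0,0],[0,0,0,0.7,0,0,0],[0,-0.1,0,0.8,0,0,0],[0,-0.3,0.2,0.8,0,0,-0.02],[0,-0.4,0.5,0.8,0,0,-0.03],[0,-0.4,0.8,0.6,0,0,-0.03],[0,-0.4,0.9,0.1,0,0,-0.03],[0,-0.3,0.9,0,0,0,-0.03],[0,-0.3,0.9,0,0,0,-0.03],[0,-0.2,0.9,0,0,0,-0.03],[0,0,0.9,0,0,0,-0.03],[0,0,0.9,0,0,0,-0.03]]]'

```text
time_s: 31.07
tcp_pos: [0.4308, -0.1602, 0.2348]
ee_rot: [[-0.002, -1.0, -0.002], [-1.0, 0.002, 0.005], [-0.005, 0.002, -1.0]]
wrist_force: [0.2, -0.1, -3.6]
gripper_width: 0.134
```

```bash
python3 gc.py -.165 -.08 .227
```

```text
tcp car [-0.1388 -0.2985] z 0.2348 shift [ 0.311  8.797 -0.311] turn [-0.0055 -0.002  -0.1522] F [ 0.2 -0.1 -3.6] M [ 0.1  -0.13  0.02] w 11.7 t 31.0667
```

Call:
apply_moves --plan '[[[0,-0.2,0.9,-0.03,0,0,-0.015],[0,0,0.9,-0.03,0,0,-0.015],[0,0,0.9,-0.03,0,0,-0.015],[0,0,0.9,-0.03,0,0,-0.015],[0,0,0.9,-0.03,0,0,-0.015],[0,0.1,0.9,-0.03,0,0,-0.015],[0,0.1,0.9,-0.03,0,0,-0.015],[0,0.1,0.9,-0.03,0,0,-0.015],[0,0.1,0.9,-0.03,0,0,-0.015],[0,0,0.5,0,0,0,-0.015],[0,0,0.1,0,0,0,0]]]'

```text
time_s: 31.98
tcp_pos: [0.4294, 0.0702, 0.233]
ee_rot: [[-0.159, -0.987, 0.001], [-0.987, 0.159, 0.01], [-0.01, 0.001, -1.0]]
wrist_force: [0.1, 0.6, -1.7]
gripper_width: 0.136
```

```bash
python3 gc.py -.14 -.08 .227; python3 - <<'E'
from bas import *
c=capture("top")
xyz=cloud(c).reshape(-1,3)
m=(np.hypot(xyz[:,0]-AX[0],xyz[:,1]-AX[1])<.2)&(xyz[:,2]>.105)&(xyz[:,2]<.13)
q=xyz[m];cc=(q[:,:2]-AX)@Rc; k=(cc[:,0]<-.072)
f=np.c_[cc[k],q[k][:,2]]
for g in clusters(f,0.004,8): print("tin",len(g),g.mean(0).round(4),g.min(0).round(3),g.max(0).round(3))
E
python3 sv.py s19.png 230 400 90 230
```

```text
tcp car [-0.1757 -0.071 ] z 0.233 shift [ 1.356 -0.575 -0.242] turn [-0.0103  0.0008  0.0048] F [ 0.1  0.6 -1.7] M [-0.08 -0.06 -0.06] w 11.8 t 31.9833
tin 114 [-0.0916 -0.12    0.1171] [-0.112 -0.132  0.108] [-0.073 -0.106  0.125]
tin 126 [-0.0928  0.119   0.1172] [-0.112  0.105  0.106] [-0.072  0.132  0.124]
tin 43 [-0.0998  0.0746  0.1134] [-0.113  0.061  0.106] [-0.073  0.099  0.12 ]
tin 130 [-0.0923  0.0397  0.1166] [-0.112  0.026  0.106] [-0.072  0.053  0.127]
```

View pics/s19.png

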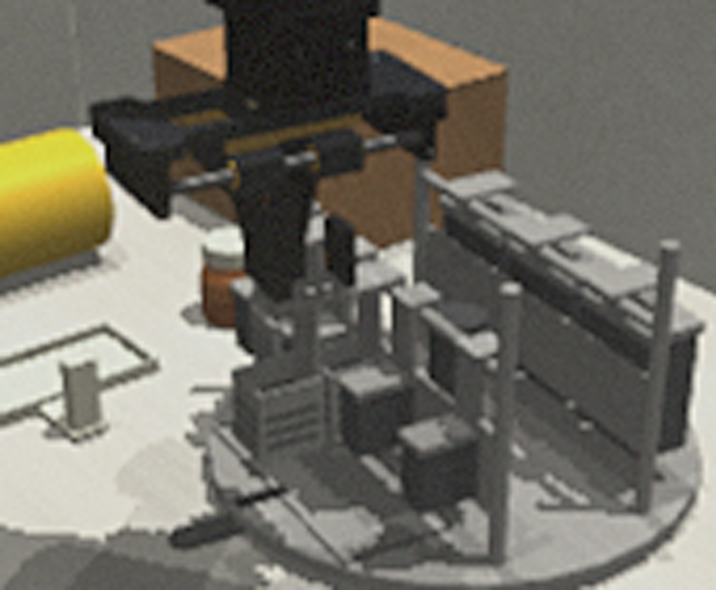

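Call:
apply_moves --plan '[[[0,0.3,-0.3,-0.12,-0.01,0,0.005],[0,0.5,-0.2,-0.1,0,0,0],[0,0.4,-0.08,0,0,0,0],[0,0,0,0,0,0,0]]]'

```text
time_s: 32.42
tcp_pos: [0.4603, 0.0504, 0.2276]
ee_rot: [[-0.154, -0.988, 0.0], [-0.988, 0.154, -0.002], [0.002, -0.001, -1.0]]
wrist_force: [-0.4, 1.3, -1.3]
gripper_width: 0.133
```

```bash
python3 gc.py -.093 -.08 .226
```

```text
tcp car [-0.1422 -0.0858] z 0.2276 shift [ 1.978 -0.073 -0.065] turn [ 0.002   0.0005 -0.0003] F [-0.4  1.3 -1.3] M [ 0.13 -0.15  0.  ] w 11.6 t 32.4167
```

Call:
apply_moves --plan '[[[0,0.15,0.19,-0.05,0.002,0,0],[0,0.45,-0.07,0,0,0,0],[0,0.45,-0.07,0,0,0,0],[0,0.45,-0.07,0,0,0,0],[0,0.3,-0.03,0,0,0,0],[0,0,0,0,0,0,0]]]'

```text
time_s: 32.92
tcp_pos: [0.5101, 0.0468, 0.2258]
ee_rot: [[-0.157, -0.988, -0.001], [-0.988, 0.157, -0.001], [0.001, 0.0, -1.0]]
wrist_force: [-0.7, 0.1, -1.5]
gripper_width: 0.135
```

```bash
python3 gc.py -.092 -.08 .212
```

```text
tcp car [-0.0924 -0.0817] z 0.2258 shift [ 0.027  0.065 -0.551] turn [ 0.0007 -0.0006  0.0029] F [-0.7  0.1 -1.5] M [ 0.07 -0.05  0.03] w 11.7 t 32.9167
```

Call:
apply_moves --plan '[[[0,0.02,0.06,-0.25,0,0,0.002],[0,-0.03,0,-0.25,0,0,0],[0,0,0,0,0,0,0]]]'

```text
time_s: 33.17
tcp_pos: [0.5099, 0.0484, 0.2115]
ee_rot: [[-0.156, -0.988, -0.002], [-0.988, 0.156, -0.001], [0.001, 0.002, -1.0]]
wrist_force: [-0.2, -0.3, -2.9]
gripper_width: 0.136
```

```bash
python3 gc.py -.092 -.08 .189;python3 sv.py s20.png 230 400 90 230
```

```text
tcp car [-0.0929 -0.0802] z 0.2115 shift [ 0.035  0.004 -0.901] turn [ 0.0007 -0.002   0.0017] F [-0.2 -0.3 -2.9] M [-0.01 -0.03  0.09] w 11.8 t 33.1667
```

View pics/s20.png

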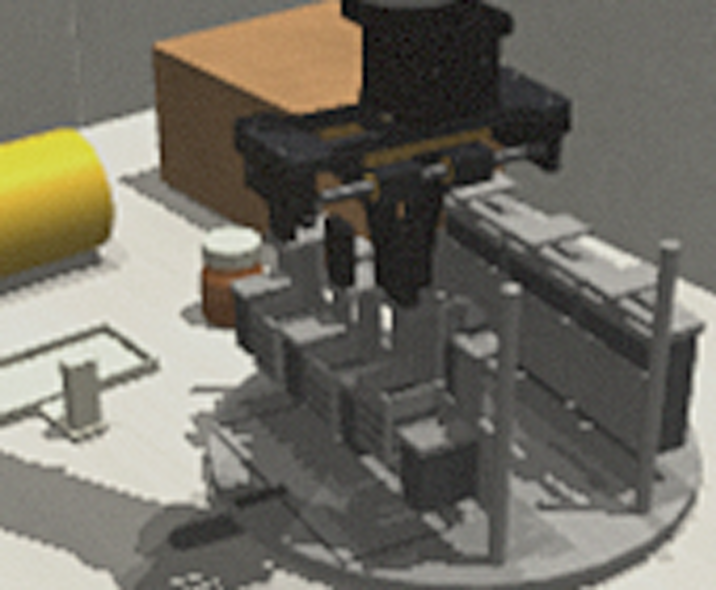

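Call:
apply_moves --plan '[[[0,0.02,0,-0.2,0,0,0.001],[0,-0.03,0,-0.2,0,0,0],[0,-0.03,0,-0.2,0,0,0],[0,0,0,0,0,0,0]]]'

```text
time_s: 33.55
tcp_pos: [0.5123, 0.0493, 0.1991]
ee_rot: [[-0.151, -0.988, 0.011], [-0.988, 0.151, 0.001], [-0.002, -0.01, -1.0]]
wrist_force: [1.3, -0.8, -3.2]
gripper_width: 0.133
```

```bash
python3 gc.py -.092 -.08 .189
```

```text
tcp car [-0.0906 -0.079 ] z 0.1991 shift [-0.063 -0.032 -0.406] turn [-0.0007  0.0106 -0.0026] F [ 1.3 -0.8 -3.2] M [-0.01 -0.28  0.  ] w 11.6 t 33.55
```

Call:
apply_moves --plan '[[[0,-0.07,-0.03,-0.15,0,0.01,-0.002],[0,-0.03,0,-0.2,0,0,0],[0,-0.03,0,-0.15,0,0,0],[0,0,0,-0.05,0,0,0],[0,0,0,0,0,0,0]]]'

```text
time_s: 33.97
tcp_pos: [0.5119, 0.0488, 0.1888]
ee_rot: [[-0.151, -0.988, 0.009], [-0.989, 0.151, 0.001], [-0.002, -0.009, -1.0]]
wrist_force: [2.4, -0.0, -3.6]
gripper_width: 0.133
```

```bash
python3 gc.py -.092 -.08 .189
```

```text
tcp car [-0.0909 -0.0795] z 0.1888 shift [-0.047 -0.013  0.009] turn [-0.0009  0.0093 -0.0028] F [ 2.4 -0.  -3.6] M [ 0.02 -0.9  -0.05] w 11.6 t 33.9667
```

Call:
apply_moves --plan '[[[0,0,0,-0.1,0,0,0],[0,0,0,0,0,0,0],[50,0,0,0,0,0,0],[50,0,0,0,0,0,0],[50,0,0,0,0,0,0],[50,0,0,0,0,0,0],[60,0,0,0,0,0,0]]]'

```text
time_s: 34.55
tcp_pos: [0.508, 0.0476, 0.1854]
ee_rot: [[-0.151, -0.988, 0.0], [-0.988, 0.151, -0.002], [0.002, -0.001, -1.0]]
wrist_force: [-0.1, -0.0, 0.3]
gripper_width: 0.428
```

```bash
python3 gc.py -.092 -.08 .189;python3 sv.py s21.png 230 400 90 230
```

```text
tcp car [-0.0946 -0.0813] z 0.1854 shift [0.111 0.034 0.144] turn [ 0.0018  0.0004 -0.0026] F [-0.1 -0.   0.3] M [ 0.09 -0.09 -0.02] w 37.2 t 34.55
```

View pics/s21.png

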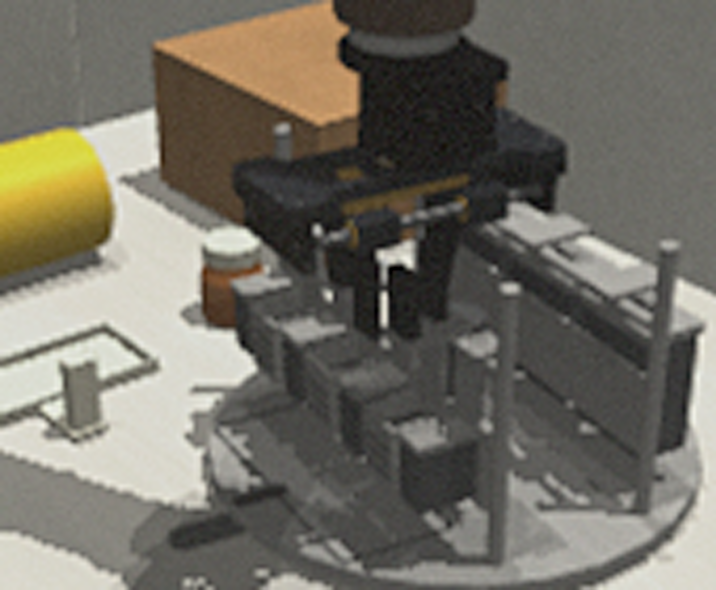

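Call:
apply_moves --plan '[[[60,0,0,0,0,0,0],[70,0,0,0.3,0,0,0],[70,0,0,0.7,0,0,0],[70,-0.05,0,0.9,0,0,0],[70,-0.1,0,0.9,0,0,0],[70,-0.1,0,0.9,0,0,0],[70,-0.6,0,0.2,0,0,0],[70,-0.9,0,0,0,0,0],[70,-0.9,0,0,0,0,0],[70,-0.6,0,0,0,0,0]]]'

```text
time_s: 35.43
tcp_pos: [0.4255, 0.0471, 0.29]
ee_rot: [[-0.153, -0.988, -0.0], [-0.988, 0.153, -0.003], [0.003, -0.0, -1.0]]
wrist_force: [-0.3, -0.1, 0.6]
gripper_width: 0.701
```

```bash
python3 -c "
from ang import *
c=look()
for n in ['tray_mid','tray_handle']:
  for r in recognise(n,c): print(n,r['score'],w(r['at'],c).round(3))
"; python3 sv.py t22.png 150 350 110 270 top; python3 sv.py s22.png 200 420 80 260
```

```text
post 21 [0.696  0.2464 0.2182] 0.1558 58.4
post 36 [0.5206 0.128  0.2144] 0.0949 171.2
post 20 [0.5775 0.2648 0.2189] 0.1556 103.7
post 40 [0.5331 0.2086 0.2137] 0.125 130.6
post 18 [ 0.6502 -0.0388  0.2189] 0.1565 283.2
post 18 [ 0.5322 -0.02    0.2196] 0.1569 238.4
tcp [0.4235 0.0467 0.2903] r 0.2023 199.3 y ang 171.2 [-3.2 -0.5 -1.1]
tray_mid 0.67 [0.427 0.406 0.004]
tray_mid 0.19 [ 0.509 -0.27   0.025]
tray_handle 0.91 [0.432 0.401 0.004]
```

View pics/t22.png

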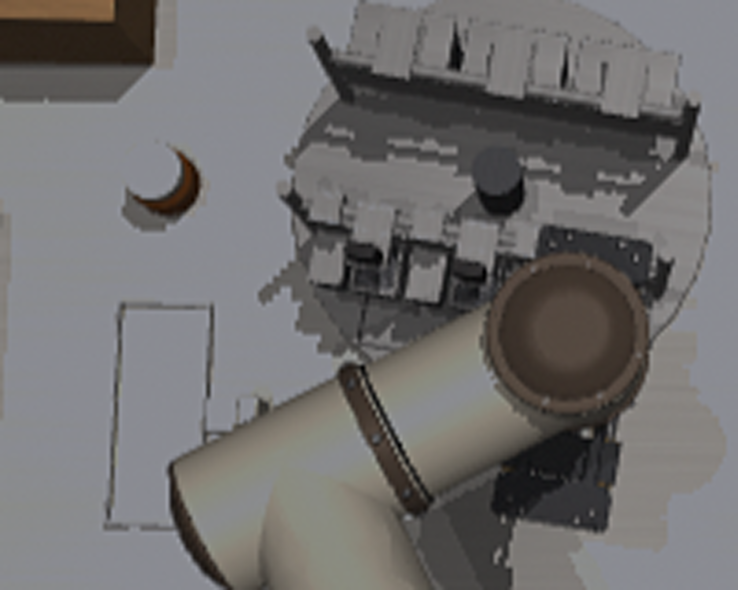

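View pics/s22.png

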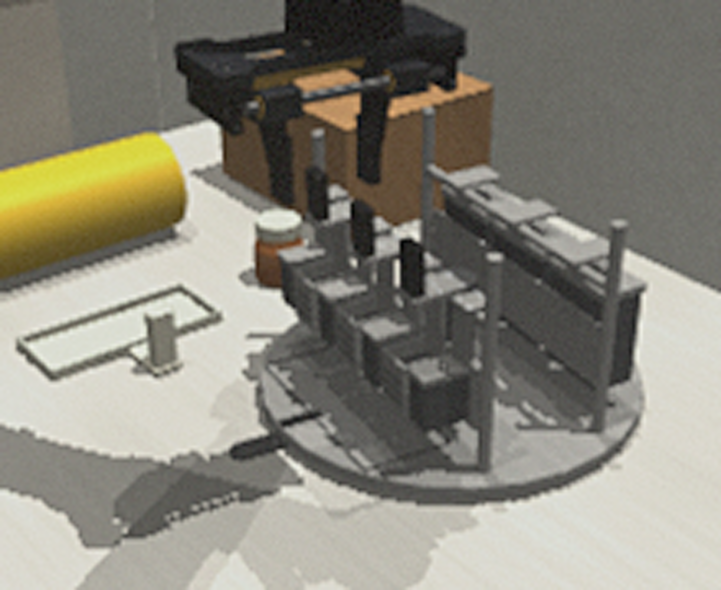

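```bash
python3 - <<'E'
from bas import *
c=capture("top")
K=np.array(c["mtx"]);R=np.array(c["R"]);t=np.array(c["t"])
def ray(u,v,z):
    d=R.T@np.linalg.solve(K,[u,v,1]);o=-R.T@t;return o+d*(z-o[2])/d[2]
z=.012
C=[ray(150+x/3.69,110+y/3.69,z) for x,y in [(122,304),(212,306),(107,527)]]
C=np.array(C);print(C.round(4), np.linalg.norm(C[1]-C[0]),np.linalg.norm(C[2]-C[0]))
e=C[0]-C[2]; # along -? image up = +x world
print("long axis ang",np.degrees(np.arctan2(e[1],e[0])))
e2=C[0]-C[1];print("short ang",np.degrees(np.arctan2(e2[1],e2[0])))
mid=(C[1]+C[2])/2;print("mid",mid.round(4))
xyz=cloud(c).reshape(-1,3)
m=(np.hypot(xyz[:,0]-mid[0],xyz[:,1]-(mid[1]-.085))<.05)&(xyz[:,2]>.05)&(xyz[:,2]<.08)
h=xyz[m];print("handle",len(h),h.mean(0).round(4),h.min(0).round(3),h.max(0).round(3))
pts=h[h[:,2]>.058][:,:2].astype(np.float32)*1000
print(cv2.minAreaRect(pts))
E
python3 - <<'E'
# carousel frame update
import numpy as np
P=np.array([[.5775,.2648],[.696,.2464],[.5322,-.02],[.6502,-.0388]])
print(P.mean(0)); 
for a,b in((0,2),(1,3)): d=P[a]-P[b];print(np.degrees(np.arctan2(d[1],d[0]))-90)
E
```

```text
[[0.516  0.4337 0.012 ]
 [0.5154 0.3571 0.012 ]
 [0.3275 0.4377 0.012 ]] 0.0765380152716013 0.1885740005489559
long axis ang -1.2317524831796087
short ang 89.55062179623246
mid [0.4214 0.3974 0.012 ]
handle 36 [0.4253 0.3148 0.0653] [0.414 0.306 0.052] [0.434 0.323 0.073]
((423.7294616699219, 314.83685302734375), (18.625619888305664, 17.330528259277344), 0.4689450263977051)
[0.613975 0.1131  ]
-9.037699041161062
-9.123182112461848
```

Call:
apply_moves --plan '[[[70,0,0.95,0,0,0,0.012],[70,0,0.95,0,0,0,0.012],[70,0,0.95,0,0,0,0.012],[70,0,0.95,0,0,0,0.012],[70,0,0.95,0,0,0,0.012],[70,0,0.95,-0.3,0,0,0.012],[70,0,0.95,-0.5,0,0,0.012],[70,0,0.95,-0.6,0,0,0.012],[70,0,0.95,-0.7,0,0,0.012],[70,0,0.95,-0.7,0,0,0.012],[70,0,0.9,-0.7,0,0,0.012],[70,0,0.5,-0.7,0,0,0.012]]]'

```text
time_s: 36.73
tcp_pos: [0.4375, 0.3351, 0.1794]
ee_rot: [[-0.014, -1.0, 0.004], [-1.0, 0.014, -0.005], [0.005, -0.004, -1.0]]
wrist_force: [-0.5, 0.1, 0.7]
gripper_width: 0.701
```

```bash
python3 go.py .4225 .314 .15 179;  python3 sv.py s23.png 170 390 100 280; python3 sv.py t23.png 150 350 110 270 top
```

```text
tcp [0.4375 0.3351 0.1794] yang 179.22 shift [-0.601 -0.845 -1.175] turn [ 0.0049  0.0038 -0.0039] F [-0.5  0.1  0.7] w 61.0 j [ 54.  17. -15.   0. -58. -55.]
```

View pics/s23.png

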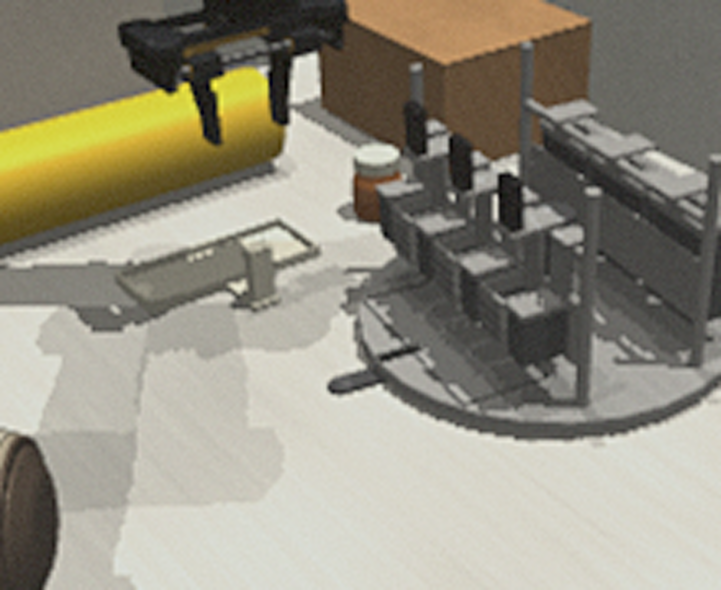

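View pics/t23.png

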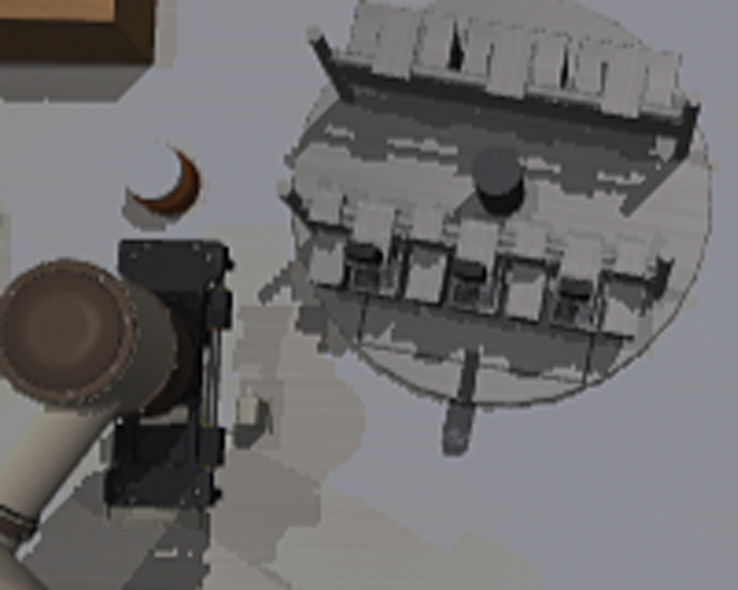

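```bash
sed -i 's/AX=np.array(.*/AX=np.array([.614,.1131]); TH=np.radians(-9.08)/' bas.py; sed -i 's/171.15/170.92/' gc.py; python3 - <<'E'
from bas import *
c=capture("top")
xyz=cloud(c).reshape(-1,3)
m=(np.hypot(xyz[:,0]-.424,xyz[:,1]-.313)<.03)&(xyz[:,2]>.058)&(xyz[:,2]<.08)
h=xyz[m];print("handle",len(h),h.mean(0).round(4),h.min(0).round(3),h.max(0).round(3),cv2.minAreaRect(h[:,:2].astype(np.float32)*1000))
m=(np.hypot(xyz[:,0]-AX[0],xyz[:,1]-AX[1])<.2)&(xyz[:,2]>.205)&(xyz[:,2]<.23)
for k in clusters(xyz[m]): print(len(k),car(k.mean(0)).round(4),k[:,2].mean().round(4),cv2.minAreaRect(k[:,:2].astype(np.float32)*1000)[1:])
E
```

```text
handle 42 [0.4221 0.315  0.0649] [0.412 0.307 0.059] [0.433 0.323 0.071] ((422.3169860839844, 315.2575988769531), (21.266021728515625, 15.652976036071777), 0.2720160484313965)
18 [ 0.0593 -0.144 ] 0.2195 ((8.747689247131348, 10.110689163208008), 31.829755783081055)
22 [0.0596 0.1447] 0.2184 ((11.151420593261719, 10.030917167663574), 53.32328796386719)
18 [-0.0599 -0.1443] 0.2205 ((11.0206298828125, 8.492348670959473), 0.9064716696739197)
38 [-0.0941 -0.0808] 0.2134 ((23.388940811157227, 12.121018409729004), 77.88179016113281)
39 [-0.0948 -0.0004] 0.2146 ((23.445310592651367, 11.646965026855469), 80.69244384765625)
20 [-0.0599  0.1441] 0.2185 ((10.24583911895752, 10.186768531799316), 40.385101318359375)
42 [-0.0948  0.0809] 0.2137 ((24.31981658935547, 11.97150993347168), 77.86063385009766)
```

Call:
apply_moves --plan '[[[80,-0.3,-0.4,-0.5,0.005,0.004,0.005],[80,-0.3,-0.44,-0.5,0,0,0],[80,0,0,-0.7,0,0,0],[80,0,0,-0.7,0,0,0],[80,0,0,-0.6,0,0,0],[80,0,0,-0.4,0,0,0],[80,0,0,0,0,0,0]]]'

```text
time_s: 37.47
tcp_pos: [0.4279, 0.3101, 0.098]
ee_rot: [[-0.015, -1.0, 0.007], [-1.0, 0.015, 0.004], [-0.004, -0.007, -1.0]]
wrist_force: [0.5, -0.8, 0.5]
gripper_width: 0.802
```

```bash
python3 go.py .4222 .315 .036 179.7
```

```text
tcp [0.4279 0.3101 0.098 ] yang 179.14 shift [-0.228  0.195 -2.48 ] turn [-0.0041  0.0068  0.0097] F [ 0.5 -0.8  0.5] w 69.8 j [ 54.  21. -24.   0. -45. -55.]
```

Call:
apply_moves --plan '[[[80,-0.22,0.19,-0.2,-0.004,0.007,0.01],[80,0,0,-0.5,0,0,0],[80,0,0,-0.5,0,0,0],[80,0,0,-0.5,0,0,0],[80,0,0,-0.4,0,0,0],[80,0,0,0,0,0,0]]]'

```text
time_s: 37.97
tcp_pos: [0.4267, 0.3186, 0.0505]
ee_rot: [[-0.005, -1.0, 0.009], [-1.0, 0.005, 0.01], [-0.01, -0.008, -1.0]]
wrist_force: [-0.7, -1.1, 0.5]
gripper_width: 0.799
```

```bash
python3 go.py .4222 .315 .036 179.7
```

```text
tcp [0.4267 0.3186 0.0505] yang 179.72 shift [-0.178 -0.143 -0.582] turn [-0.01    0.0085 -0.0005] F [-0.7 -1.1  0.5] w 69.5 j [ 54.  25. -26.   0. -39. -55.]
```

Call:
apply_moves --plan '[[[80,-0.18,-0.14,-0.3,-0.01,0.008,0],[80,0,0,-0.3,0,0,0],[80,0,0,0,0,0,0]]]'

```text
time_s: 38.22
tcp_pos: [0.4228, 0.3162, 0.0363]
ee_rot: [[-0.004, -1.0, 0.002], [-1.0, 0.004, 0.002], [-0.002, -0.002, -1.0]]
wrist_force: [-0.3, -0.6, -0.1]
gripper_width: 0.798
```

```bash
python3 go.py .4222 .315 .034 179.7;python3 sv.py s24.png 170 390 100 280
```

```text
tcp [0.4228 0.3162 0.0363] yang 179.76 shift [-0.024 -0.046 -0.091] turn [-0.0019  0.0022 -0.0011] F [-0.3 -0.6 -0.1] w 69.5 j [ 54.  26. -27.   0. -37. -55.]
```

View pics/s24.png

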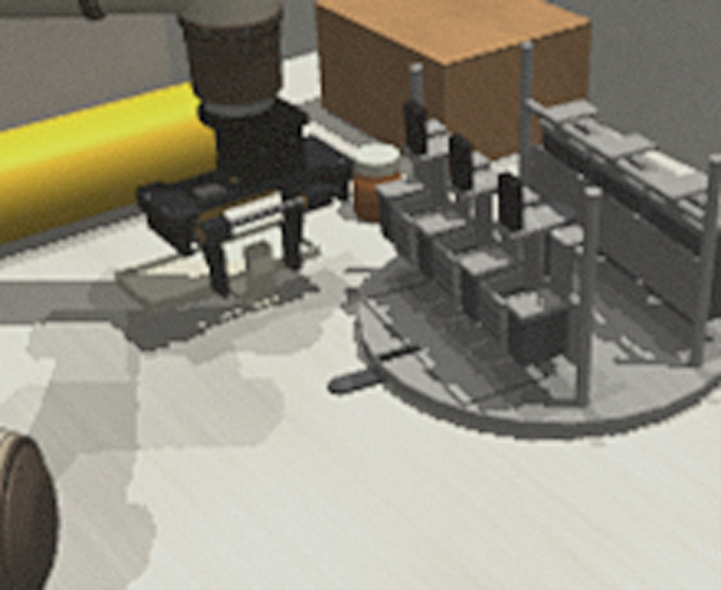

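Call:
apply_moves --plan '[[[0,-0.02,-0.04,-0.08,0,0,0],[0,0,0,0,0,0,0],[0,0,0,0,0,0,0],[0,0,0,0,0,0,0],[0,0,0,0,0,0,0],[0,0,0,0,0,0,0],[0,0,0,0,0,0,0],[0,0,0,0,0,0,0],[0,0,0,0,0,0,0],[0,0,0,0,0,0,0],[0,0,0,0,0,0,0]]]'

```text
time_s: 39.18
tcp_pos: [0.4233, 0.3162, 0.0364]
ee_rot: [[-0.004, -1.0, 0.005], [-1.0, 0.004, 0.005], [-0.005, -0.005, -1.0]]
wrist_force: [0.3, 0.5, 0.3]
gripper_width: 0.273
```

```bash
python3 go.py .4222 .315 .034 179.7
```

```text
tcp [0.4233 0.3162 0.0364] yang 179.79 shift [-0.045 -0.047 -0.095] turn [-0.0049  0.0049 -0.0015] F [0.3 0.5 0.3] w 23.8 j [ 54.  26. -27.   0. -37. -55.]
```

Gripped at 23.8 mm. Lift slowly and look at the sag.

Call:
apply_moves --plan '[[[0,0,0,0.3,0,0,0],[0,0,0,0.4,0,0,0],[0,0,0,0.4,0,0,0],[0,0,0,0.4,0,0,0],[0,0,0,0.3,0,0,0],[0,0,0,0,0,0,0]]]'

```text
time_s: 39.68
tcp_pos: [0.4214, 0.3138, 0.0829]
ee_rot: [[-0.004, -1.0, 0.0], [-1.0, 0.004, -0.001], [0.001, -0.0, -1.0]]
wrist_force: [0.0, 1.1, -1.2]
gripper_width: 0.271
```

```bash
cat > tray.py <<'E'
from bas import *
def fit(name,x0=150,x1=420,y0=110,y1=280):
    pass
E
python3 go.py .28 .32 .074 80;python3 sv.py s25.png 170 390 100 280; python3 sv.py t25.png 150 350 110 270 top
```

```text
tcp [0.4214 0.3138 0.0829] yang 179.77 shift [-5.655  0.249 -0.356] turn [ 9.0000e-04 -8.0000e-04 -1.7413e+00] F [ 0.   1.1 -1.2] w 23.6 j [ 54.  22. -25.   0. -44. -55.]
```

View pics/s25.png

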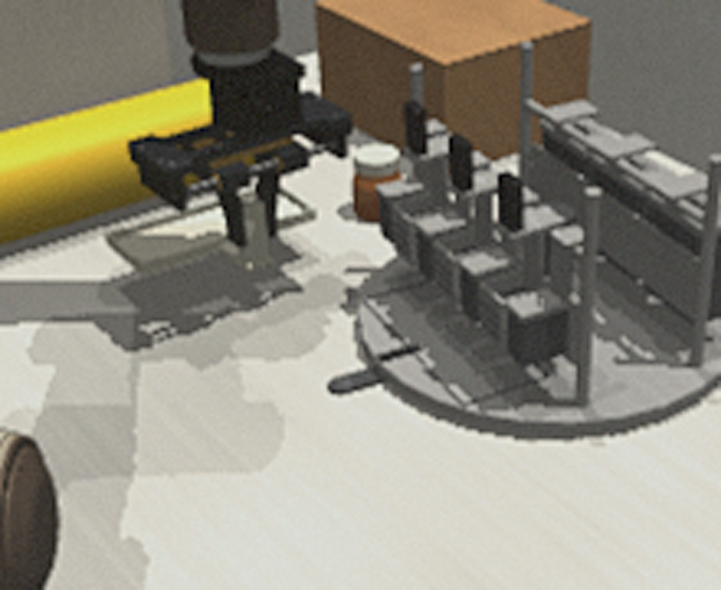

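View pics/t25.png

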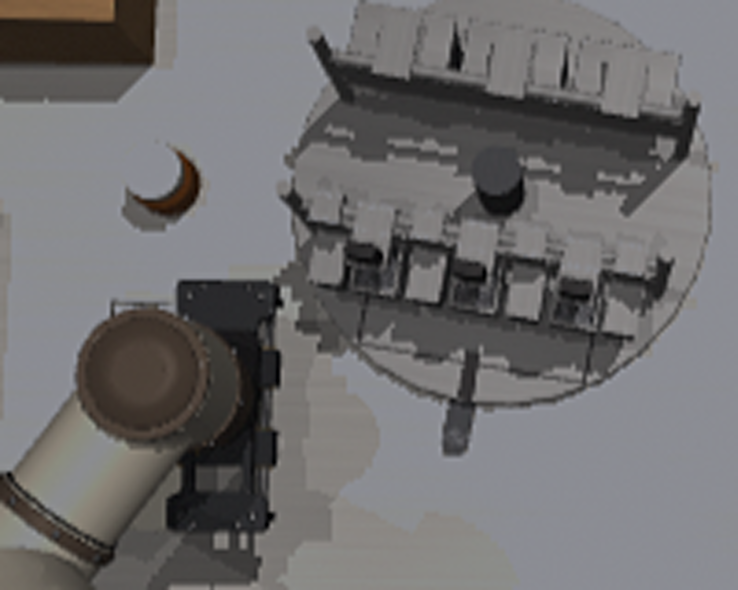

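```bash
python3 - <<'E'
from bas import *
c=capture("side");xyz=cloud(c).reshape(-1,3)
m=(abs(xyz[:,0]-.42)<.09)&(xyz[:,1]>.35)&(xyz[:,1]<.45)&(xyz[:,2]>.02)&(xyz[:,2]<.075)
q=xyz[m];print(len(q))
A=np.c_[q[:,0]-.42,q[:,1]-.39,np.ones(len(q))]
for _ in range(5):
    s=np.linalg.lstsq(A,q[:,2],rcond=None)[0];r=q[:,2]-A@s;k=abs(r)<.005;A,q=A[k],q[k]
print(s,len(q),r.std())
E
```

```text
554
[-0.00577436 -0.02364472  0.04930105] 439 0.0019524813444690553
```

Call:
apply_moves --plan '[[[0,-0.5,0,0,0,0,0],[0,-0.8,0,0,0,0,0],[0,-0.8,0,0,0,0,-0.03],[0,-0.8,0.05,0,0,0,-0.05],[0,-0.8,0.05,0,0,0,-0.07],[0,-0.8,0.05,0,0,0,-0.09],[0,-0.5,0,-0.03,0,0,-0.1],[0,-0.2,0,-0.03,0,0,-0.1],[0,0,-0.2,-0.03,0,0,-0.1],[0,0.1,-0.3,-0.03,0,0,-0.1],[0,0.1,-0.4,-0.03,0,0,-0.1],[0,0.1,-0.4,0,0,0,-0.1]]]'

```text
time_s: 40.83
tcp_pos: [0.2834, 0.2762, 0.07]
ee_rot: [[-0.772, -0.635, -0.019], [-0.635, 0.773, -0.009], [0.021, 0.005, -1.0]]
wrist_force: [0.5, -0.6, -1.4]
gripper_width: 0.272
```

```bash
python3 gc.py -.27 0 .077;python3 go.py .347 .156 .077 80.92;python3 sv.py s26.png 130 390 80 290
```

```text
tcp car [-0.3522  0.1089] z 0.07 shift [ 2.559 -4.821  0.281] turn [ 0.0157 -0.0149  0.7243] F [ 0.5 -0.6 -1.4] M [ 0.05 -0.07 -0.  ] w 23.6 t 40.8333
tcp [0.2834 0.2762 0.07  ] yang 129.42 shift [ 2.543 -4.809  0.281] turn [ 6.000e-04 -2.170e-02 -8.465e-01] F [ 0.5 -0.6 -1.4] w 23.6 j [  67.   13.  -41.   -1.  -37. -117.]
```

View pics/s26.png

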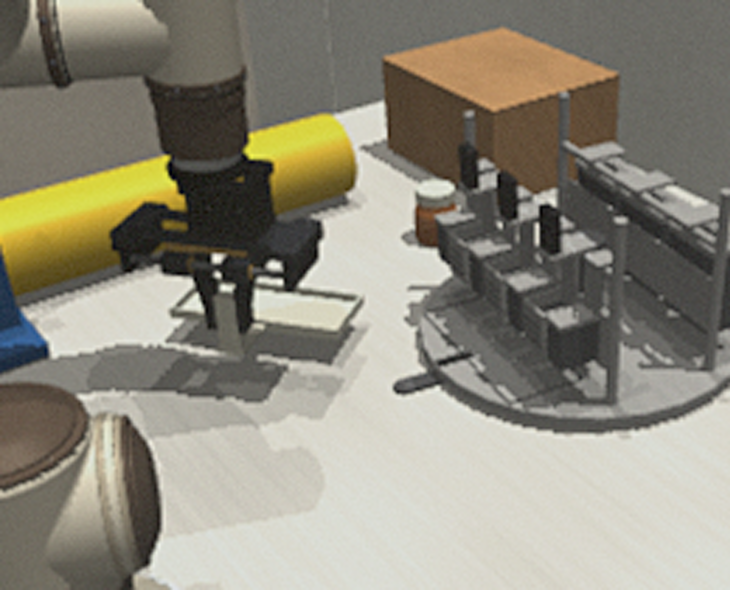

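Call:
apply_moves --plan '[[[0,0,-0.5,0.05,0,-0.006,-0.08],[0,0.1,-0.6,0.05,0,-0.006,-0.08],[0,0.2,-0.6,0.05,0,-0.005,-0.09],[0,0.3,-0.6,0.05,0,-0.005,-0.09],[0,0.35,-0.6,0.05,0,0,-0.09],[0,0.35,-0.55,0.05,0,0,-0.09],[0,0.35,-0.5,0.05,0,0,-0.09],[0,0.35,-0.4,0.05,0,0,-0.09],[0,0.2,-0.2,0,0,0,-0.09],[0,0,0,0,0,0,-0.04]]]'

```text
time_s: 41.72
tcp_pos: [0.334, 0.1531, 0.0773]
ee_rot: [[-0.986, 0.164, -0.011], [0.164, 0.986, -0.01], [0.009, -0.012, -1.0]]
wrist_force: [0.1, 1.3, -1.3]
gripper_width: 0.274
```

```bash
python3 gc.py -.27 0 .077;python3 go.py .347 .156 .077 80.92;python3 sv.py s27.png 130 390 80 290
```

```text
tcp car [-0.2828 -0.0047] z 0.0773 shift [ 0.537  0.105 -0.013] turn [ 1.6400e-02 -4.0000e-04  1.5768e+00] F [ 0.1  1.3 -1.3] M [ 0.13 -0.1   0.03] w 23.9 t 41.7167
tcp [0.334  0.1531 0.0773] yang 80.58 shift [ 0.522  0.117 -0.013] turn [ 0.0102 -0.0107  0.006 ] F [ 0.1  1.3 -1.3] w 23.9 j [  50.    9.  -45.   -0.  -37. -150.]
```

View pics/s27.png

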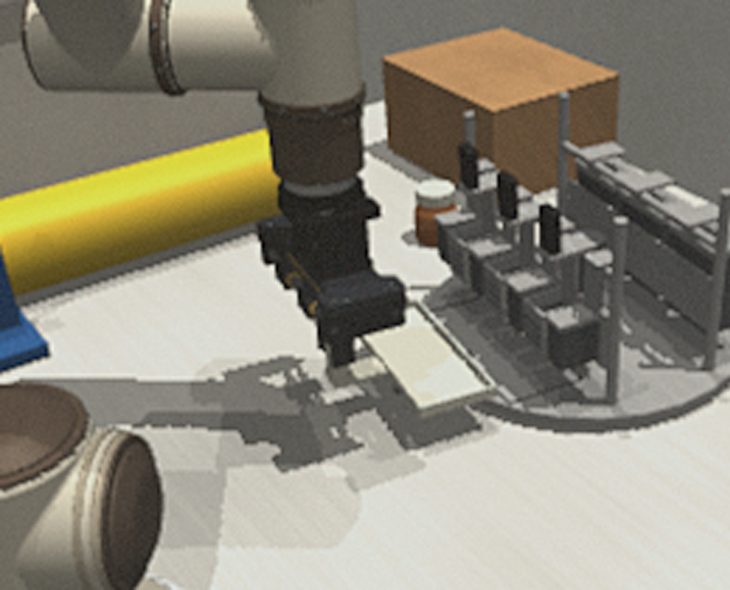

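```bash
cat > tp.py <<'E'
from bas import *
def tp(c,hz,xr):
    xyz=cloud(c).reshape(-1,3);cc=(xyz[:,:2]-AX)@Rc
    m=(cc[:,0]>xr[0])&(cc[:,0]<xr[1])&(abs(cc[:,1])<.13)&(abs(xyz[:,2]-hz)<.022)
    col=c["pixels"].reshape(-1,3).astype(int).sum(1)
    q=np.c_[cc[m],xyz[m,2]];A=np.c_[q[:,:2],np.ones(len(q))];g=q
    for _ in range(6):
        s=np.linalg.lstsq(A,g[:,2],rcond=None)[0];k=abs(g[:,2]-A@s)<.006
        A,g=A[k],g[k]
    b=cv2.minAreaRect(g[:,:2].astype(np.float32)*1000)
    print("n",len(g),"slope x,y",s[:2].round(4),"z mean",g[:,2].mean().round(4),"rect",np.round(b[0],1),np.round(b[1],1),round(b[2],2),"ext",g.min(0).round(3),g.max(0).round(3))
    return g
if __name__=="__main__":
    import sys
    tp(capture("side"),float(sys.argv[1]),(float(sys.argv[2]),float(sys.argv[3])))
E
python3 tp.py .045 -.25 -.1
```

```text
n 925 slope x,y [-0.026  -0.0142] z mean 0.0444 rect [-204.6   -8.1] [193.1  90.2] 88.3 ext [-0.25  -0.106  0.04 ] [-0.158  0.087  0.052]
```

Call:
apply_moves --plan '[[[0,0.3,0.25,0,0.01,-0.02,0.012],[0,0.4,0,0,0,0,0],[0,0.4,-0.06,0,0,0,0],[0,0.4,-0.06,0,0,0,0],[0,0,0,0,0,0,0]]]'

```text
time_s: 42.23
tcp_pos: [0.3738, 0.1594, 0.0771]
ee_rot: [[-0.991, 0.131, 0.013], [0.131, 0.991, 0.001], [-0.013, 0.003, -1.0]]
wrist_force: [0.0, 1.1, -1.1]
gripper_width: 0.276
```

```bash
sed -i 's/np.radians(170.92)/np.radians(float(sys.argv[4]) if len(sys.argv)>4 else 170.92)/' gc.py; python3 gc.py -.19 0.003 .07 80.92;python3 sv.py s28.png 200 390 110 270;python3 tp.py .045 -.22 -.06
```

```text
tcp car [-0.2445  0.0078] z 0.0771 shift [ 2.121 -0.535 -0.285] turn [-0.0011  0.0129 -0.027 ] F [ 0.   1.1 -1.1] M [ 0.03 -0.08 -0.01] w 24.0 t 42.2333
n 869 slope x,y [-0.0179  0.003 ] z mean 0.0455 rect [-169.9    2.2] [ 99.7 184.5] 0.81 ext [-0.22  -0.09   0.041] [-0.119  0.095  0.052]
```

View pics/s28.png

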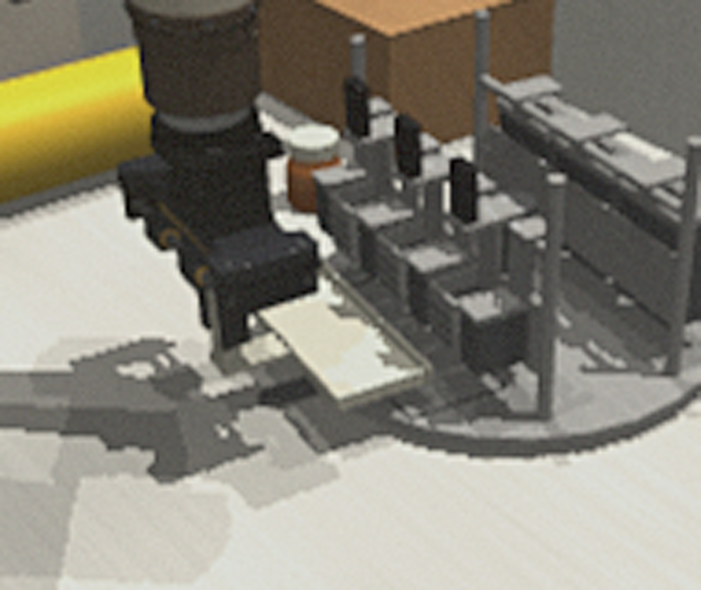

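Call:
apply_moves --plan '[[[0,0.3,-0.06,0,0,0,-0.015],[0,0.4,-0.07,0,0,0,0],[0,0.4,-0.07,0,0,0,0],[0,0.4,-0.07,0,0,0,0],[0,0,0,0,0,0,0]]]'

```text
time_s: 42.75
tcp_pos: [0.4124, 0.1514, 0.0767]
ee_rot: [[-0.989, 0.144, 0.011], [0.144, 0.99, -0.001], [-0.011, 0.001, -1.0]]
wrist_force: [0.8, -0.5, -1.3]
gripper_width: 0.277
```

```bash
python3 gc.py -.19 0.004 .07 80.92;python3 sv.py s29.png 200 390 110 270;python3 tp.py .045 -.19 -.06
```

```text
tcp car [-0.2051  0.006 ] z 0.0767 shift [ 0.583 -0.175 -0.267] turn [ 0.0007  0.0107 -0.0135] F [ 0.8 -0.5 -1.3] M [ 0.1  -0.09 -0.05] w 24.1 t 42.75
n 738 slope x,y [-0.0431 -0.0017] z mean 0.045 rect [-138.8  -10.6] [102.1 165.3] 0.7 ext [-0.19  -0.093  0.039] [-0.088  0.073  0.052]
```

View pics/s29.png

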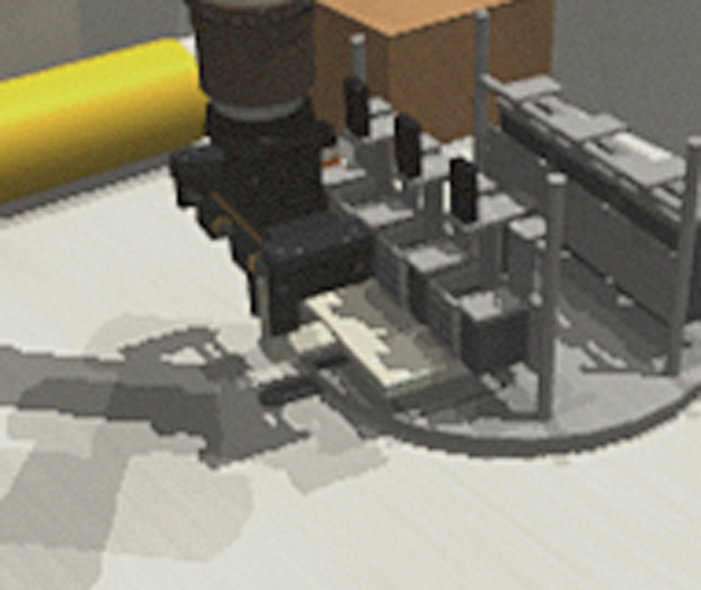

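Call:
apply_moves --plan '[[[0,0.3,-0.09,0,0,0.01,-0.012],[0,0.28,-0.06,-0.05,0,0,0],[0,0,0,-0.2,0,0,0],[0,0,0,0,0,0,0]]]'

```text
time_s: 43.18
tcp_pos: [0.4243, 0.1459, 0.0692]
ee_rot: [[-0.987, 0.158, -0.003], [0.158, 0.987, -0.002], [0.003, -0.003, -1.0]]
wrist_force: [-0.3, 0.4, -1.9]
gripper_width: 0.272
```

```bash
python3 gc.py -.19 0.004 .0565 80.92;python3 tp.py .04 -.18 -.06
```

```text
tcp car [-0.1925  0.0024] z 0.0692 shift [ 0.108  0.047 -0.508] turn [ 0.0023 -0.0033  0.0003] F [-0.3  0.4 -1.9] M [ 0.   -0.01  0.03] w 23.7 t 43.1833
n 562 slope x,y [0.0094 0.1049] z mean 0.0313 rect [-122.3  -39. ] [ 97.5 195. ] 8.79 ext [-0.176 -0.13   0.019] [-0.06   0.058  0.041]
```

Lower onto the deck.

Call:
apply_moves --plan '[[[0,0.08,0.03,-0.2,0,-0.003,0],[0,0,0,-0.2,0,0,0],[0,0,0,-0.15,0,0,0],[0,0,0,0,0,0,0]]]'

```text
time_s: 43.57
tcp_pos: [0.4263, 0.1473, 0.056]
ee_rot: [[-0.988, 0.155, 0.002], [0.155, 0.988, -0.002], [-0.002, -0.002, -1.0]]
wrist_force: [-0.3, -0.6, 2.3]
gripper_width: 0.274
```

```bash
python3 gc.py -.19 0.003 .0565 80.92;python3 sv.py s30.png 200 390 110 270
```

```text
tcp car [-0.1907  0.0041] z 0.056 shift [ 0.022 -0.048  0.021] turn [ 0.0023  0.0018 -0.0026] F [-0.3 -0.6  2.3] M [-0.34 -0.25 -0.06] w 23.8 t 43.5667
```

View pics/s30.png

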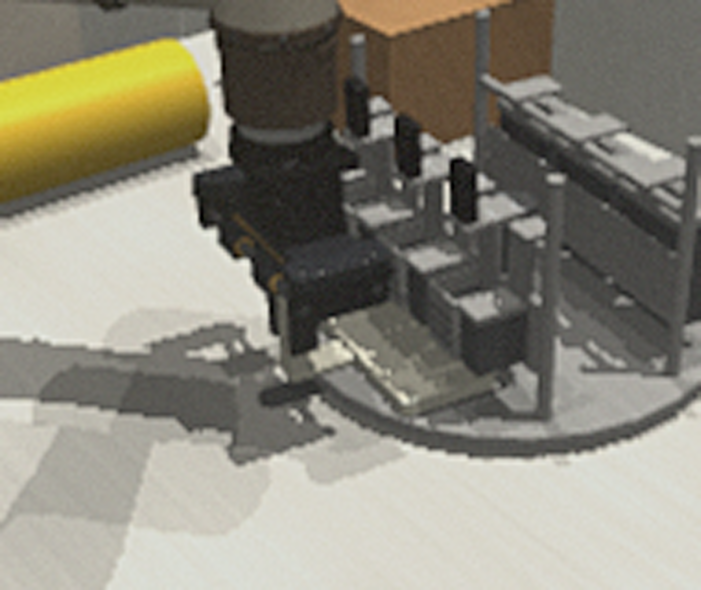

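Call:
apply_moves --plan '[[[60,0,0,0,0,0,0],[60,0,0,0,0,0,0],[60,0,0,0,0,0,0],[60,0,0,0,0,0,0],[60,0,0,0.3,0,0,0],[60,-0.05,0,0.6,0,0,0],[60,-0.1,0,0.7,0,0,0],[60,-0.3,0.2,0.7,0,0,0],[60,-0.5,0.6,0.7,0,0,0],[60,-0.5,0.8,0.7,0,0,0],[60,-0.5,0.9,0.6,0,0,0],[60,-0.3,0.9,0.6,0,0,0]]]'

```text
time_s: 44.62
tcp_pos: [0.3656, 0.2298, 0.1828]
ee_rot: [[-0.987, 0.163, -0.005], [0.163, 0.987, -0.007], [0.004, -0.008, -1.0]]
wrist_force: [0.6, -0.4, 0.0]
gripper_width: 0.603
```

Call:
apply_moves --plan '[[[60,-0.2,0.95,0.5,0,0,0.05],[60,-0.2,0.95,0.4,0,0,0.05],[60,-0.2,0.95,0.2,0,0,0.05],[60,-0.2,0.95,0,0,0,0.05],[60,-0.2,0.95,0,0,0,0.05],[60,-0.1,0.95,0,0,0,0.05],[60,0,0.9,0,0,0,0.05],[60,0,0,0,0,0,0]]]'

```text
time_s: 45.28
tcp_pos: [0.3345, 0.4068, 0.2226]
ee_rot: [[-0.978, -0.208, 0.005], [-0.208, 0.978, 0.009], [-0.007, 0.008, -1.0]]
wrist_force: [0.5, 0.6, -0.8]
gripper_width: 0.601
```

```bash
python3 - <<'E'
from bas import *
s=sense();print(s["tcp_pos"].round(3),s["wrist_force"].round(1),s["time_s"])
c=capture("top");cs=capture("side");save(cs,"s31.png",1.25)
K=np.array(c["mtx"]);R=np.array(c["R"]);t=np.array(c["t"])
im=cv2.cvtColor(c["pixels"],cv2.COLOR_RGB2BGR)
cv2.imwrite("pics/t31.png",cv2.resize(im[100:250,220:360],None,fx=4,fy=4,interpolation=cv2.INTER_CUBIC))
xyz=cloud(c).reshape(-1,3);
m=(np.hypot(xyz[:,0]-.614,xyz[:,1]-.113)<.2)&(xyz[:,2]>.205)&(xyz[:,2]<.23)
for k in clusters(xyz[m]): print(len(k),k.mean(0).round(4),car(k.mean(0)).round(4))
cc=(xyz[:,:2]-AX)@Rc
m=(cc[:,0]<-.16)&(cc[:,0]>-.23)&(abs(cc[:,1])<.05)&(xyz[:,2]>.07)&(xyz[:,2]<.1)
print("handle",m.sum(),cc[m].mean(0).round(4),xyz[m][:,2].max().round(3),cv2.minAreaRect(cc[m].astype(np.float32)*1000))
E
```

```text
[0.334 0.407 0.223] [ 0.5  0.6 -0.8] 45.2833
22 [0.6958 0.2469 0.218 ] [0.0596 0.1451]
19 [ 0.65   -0.0386  0.2185] [ 0.0594 -0.1441]
39 [0.5077 0.048  0.2141] [-0.0947 -0.0811]
15 [ 0.5321 -0.0199  0.2204] [-0.0599 -0.1442]
39 [0.5204 0.1284 0.214 ] [-0.0948  0.0003]
42 [0.533  0.2078 0.2146] [-0.0949  0.0808]
21 [0.5773 0.265  0.2178] [-0.0602  0.1442]
handle 45 [-0.1939  0.0027] 0.093 ((-193.4622039794922, 3.279247283935547), (15.297849655151367, 23.801862716674805), 3.230438470840454)
```

View pics/s31.png

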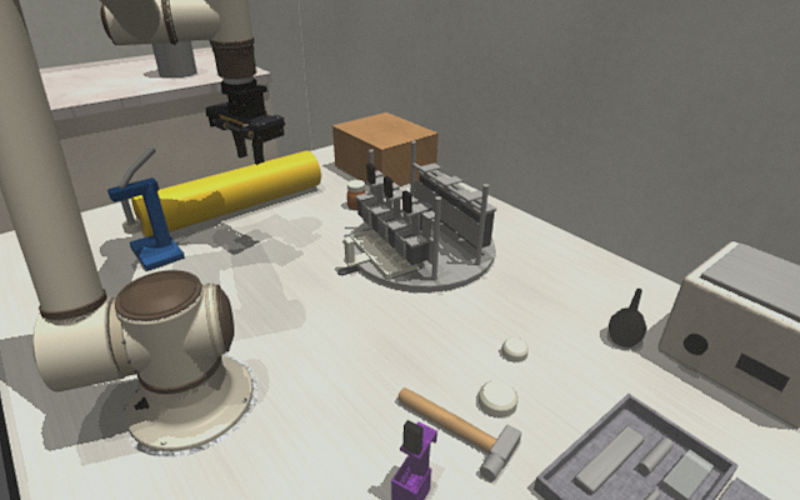

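View pics/t31.png

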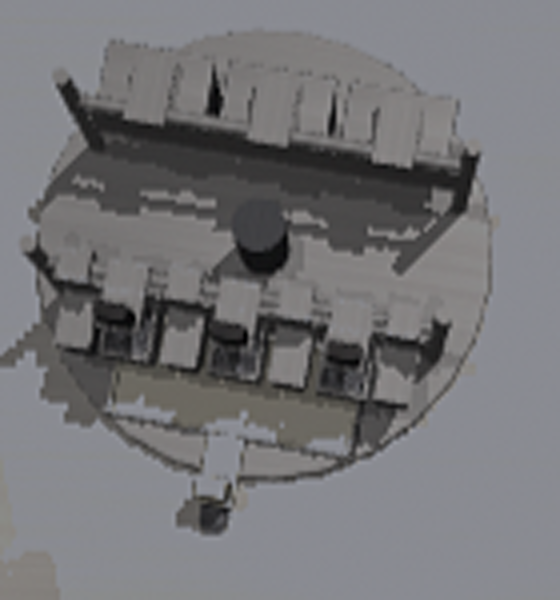

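```bash
python3 - <<'E'
from bas import *
from tp import tp
for n in ("top","side"):
    c=capture(n)
    xyz=cloud(c).reshape(-1,3);cc=(xyz[:,:2]-AX)@Rc
    for xr in ((-.143,-.115),):
        m=(cc[:,0]>xr[0])&(cc[:,0]<xr[1])&(abs(cc[:,1])<.085)&(xyz[:,2]>.01)&(xyz[:,2]<.045)
        q=np.c_[cc[m],xyz[m,2]];A=np.c_[q[:,:2],np.ones(len(q))];s=np.linalg.lstsq(A,q[:,2],rcond=None)[0]
        print(n,len(q),s.round(4),q[:,2].mean().round(4),np.median(q[:,2]).round(4))
    m=(cc[:,0]>0)&(cc[:,0]<.03)&(abs(cc[:,1]-.0)<.12)&(xyz[:,2]<.035); print("deck z",np.median(xyz[m,2]).round(4))
    for r in recognise("tray_mid",c)[:2]: print("tray",round(r["score"],2),car(w(r["at"],c)).round(4),w(r["at"],c).round(4))
    # tray corners by bright/yellowish edge extents
    for b in ["jar","blower","mallet","die0"]:
        print(b,[w(r["at"],c).round(3).tolist() for r in recognise(b,c)[:2]])
print(sense()["time_s"])
E
```

```text
top 488 [-0.0068 -0.0001  0.023 ] 0.0239 0.0239
deck z 0.0205
tray 0.98 [-0.1297  0.006 ] [0.4869 0.1395 0.0234]
jar [[0.613, 0.396, 0.07]]
blower [[0.698, -0.368, 0.055]]
mallet [[0.3, -0.354, 0.027]]
die0 [[0.394, -0.323, 0.025], [0.508, -0.269, 0.026]]
side 228 [-0.0548  0.0026  0.0173] 0.0242 0.0242
deck z 0.0209
tray 0.6 [-0.1232  0.0055] [0.4932 0.138  0.0259]
jar [[0.612, 0.39, 0.057]]
blower [[0.691, -0.381, 0.043]]
mallet [[0.298, -0.363, 0.027], [0.493, 0.133, 0.027]]
die0 [[0.382, -0.335, 0.024], [0.505, -0.274, 0.018]]
45.9833
```

```bash
python3 -c "
from h import *
print(finish_job())"
```

```text
the job is handed in; nothing more can be done
None
```

The job is handed in at about 46 s. As far as my camera checks show, every condition was met; `finish_job` reports no verdict.

I turned the carousel about 122° by one post, held loosely between the jaws. Then I hung the three baskets in the three gaps. The tray I carried by its handle, just above the deck, and set down beneath the row, so it was lowered into place rather than slid along the deck.

Last checks:

| Item | Measured | Limit |
|---|---|---|
| Facing front | within about 0.7° of the pointer, about 2 mm at the rim mark (worked out from the posts, as the tray arm now covers the mark) | 18 mm |
| Baskets | tabs at carousel x about -0.095 m, y about -0.081, 0.000 and 0.081 m, z about 0.186 m, upright | x -0.106 to -0.074 m, z 0.174 to 0.197 m |
| Tins | all four hanging, by eye in both final pictures | must stay on the rail |
| Tray | handle at carousel x -0.193 m, so its centre is about 5 mm from the outlined spot | 20 mm |
| Bystanders | jar, blower, mallet and both dies where they were, to camera accuracy | 40 mm |

- **Tray flatness:** the cameras disagreed. The top camera gave a tilt of 0.007 rad. The side camera gave 0.055 rad from half as many points, still under the 0.08 limit.
- **Tray squareness:** the handle's outline suggested about 3° (0.06 rad) off square, which may be noise. The limit is 0.17 rad.
- **Knock to the tray:** I saw none that lasted; one network reading part-way through put it elsewhere, but the tray's corners showed it had not moved.

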